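# Stock the power-cut drawer

### The arm

A 7-joint arm with a two-finger parallel gripper is mounted at the origin on a cart in front of the work surface, level with it; the furniture and walls round the work are solid. World frame = base frame: x ahead of the robot, y to its left, z up, the work surface at z = 0. Lengths are in m, angles in rad, forces in N, time in s.
With the tool pointing down it reaches from about 0.4 to 0.85 m from the base axis. Payload 10.4 kg.
Tool frame: the origin (TCP) lies at the very end of the fingers, on their centre line; the grasp point (between the pads) lies 19 mm behind it; z points along the fingers, y is the line along which they close (so a half turn about z gives the same grasp; the last joint's range is limited). The gripper opens to 85 mm and grips with 20 to 120 N. Pads are 22 mm wide; open, the fingers measure 114 mm over their backs; the gripper's body (76 mm by 85 mm) begins 54 mm behind the grasp point. The pads swing forward as they close: fully open they stand 13 mm farther back than shut.
Start: joints at [-1.128, 0.332, -0.065, 1.46, 0.022, 1.35, -0.088], TCP at [0.281, 0.558, 0.231] pointing down, gripper open.
Joint ranges: [-2.6, 2.6], [-0.5, 2.12], [-1.47, 1.34], [0.16, 2.42], [-1.27, 4.41], [0.06, 2.06], [-2.6, 2.6]. Speed limits (rad/s): [2.22, 2.22, 2.79, 2.79, 3.14, 3.14, 3.14].

### API

Orientations are given as a unit quaternion [x, y, z, w].
In Python, from workcell import manip, optics gives the robot as it stands.
- The arm moves only by the tool jog_arm, never from a script. Its arguments are lists of equal length, an entry for each row: "dr": the turn, a rotation vector about the tool's x, y, z normalised to -1 to 1, where 1 is 4 degrees, a list of three; "translation": the shift along the tool's x, y, z normalised to -1 to 1, where 1 is 0.025 m, a list of three; "jaw": the opening, from 0 (shut) to 1 (fully open). A call has 1 to 10 rows; each row shifts and turns the commanded pose from where the row before left it, along the tool's axes as they then stand; what a row does not reach is not made up. A row lasts 1/10 s, in which the tool goes at most 50 mm and 8.59 degrees, less where a joint would pass 70% of its speed; a pose out of reach is approached as far as the arm can. A call with a number of a shift or a turn outside -1 to 1 is refused whole. A call with a gripper value outside its range is refused whole. The fingers move at their own pace and stop on an object; "squeeze" is the grip in N (left out, the last holds). Time passes only in rows, so rows that do not move let the fingers close. It gives the time, the measured TCP pose, the force, the opening and the grip force at its end, in the units of the state.
- manip.get_obs(): the state, without advancing time (a new reading comes with each control period).
- optics.camera(name): name is "side" or "top" or "wrist"; returns a dict with "color" (400x640x3 uint8, red, green, blue), "mtx" (3x3 intrinsics, pixels), "R" (3x3) and "t" (3): a world point X has camera coordinates R X + t. Camera axes: x right, y down, z forward; pixel columns grow to the right and rows downward; lengths in m; the calibration is good to about 2 mm. A picture is of the moment at which its call begins. There is no depth.
- manip.hand_in(): hands the job in; it is judged then, once.
The state is a dict: "clock": time; "joint_pos": joint angles; "joint_velocities": joint speeds; "tau": joint torques, N m; "position": TCP position; "ee_rot": TCP orientation; "ft_force": force on the tool from outside, world axes, zero at the start; "torque": the same for the moment, N m; "grip_width": opening from 0.0 (shut) to 1.0 (fully open); "grasp_force": force on a finger pad.
Only numpy, scipy, OpenCV 4.12 (cv2) and the standard library are available. Lean on these libraries where they do the work, as an engineer would, in place of code of your own. Each camera call takes 0.05 s, during which the arm holds its last target. There are 200 camera calls.

### The job

Stock the power-cut drawer of the small wooden cabinet: pull the drawer out to its stop, lay every flat tin and every matchbox that lies on the worktop to the right of the blue gas lighter in a pocket of its own shape in the drawer's insert, flat and square on the pocket floor, and when all are in, push the drawer fully home. Leave everything else where it is, also what lies left of the lighter.

Things in the scene. Friction and masses are not known exactly. Their poses are not given: they have to be found in the camera images.
- tin_a: flat rounded-rectangular food tin, 63 x 105 mm at its rim, 24 mm high, 150 g, narrowing slightly downward; lies flat. Origin: centre of its underside; x across the 63 mm, y along the 105 mm, z up. Goes in either tin pocket, long side across the drawer (along pocket y), either way round. Absent in some runs
- tin_b: flat rounded-rectangular food tin, 63 x 105 mm at its rim, 24 mm high, 150 g, narrowing slightly downward; lies flat. Origin: centre of its underside; x across the 63 mm, y along the 105 mm, z up. Goes in either tin pocket, long side across the drawer (along pocket y), either way round. Absent in some runs
- box_a: matchbox, shut (tray cannot move), 36 x 53 mm, 15 mm high, 18 g; firm by its sides or ends; lies flat. Origin: centre of its underside; x across the 36 mm, y along the 53 mm, z up. Goes in any box pocket with its 53 mm along pocket x (the drawer's travel), either way round. Absent in some runs
- box_b: matchbox, shut (tray cannot move), 36 x 53 mm, 15 mm high, 18 g; firm by its sides or ends; lies flat. Origin: centre of its underside; x across the 36 mm, y along the 53 mm, z up. Goes in any box pocket with its 53 mm along pocket x (the drawer's travel), either way round. Absent in some runs
- box_c: matchbox, shut (tray cannot move), 36 x 53 mm, 15 mm high, 18 g; firm by its sides or ends; lies flat. Origin: centre of its underside; x across the 36 mm, y along the 53 mm, z up. Goes in any box pocket with its 53 mm along pocket x (the drawer's travel), either way round. Absent in some runs
- box_d: matchbox, shut (tray cannot move), 36 x 53 mm, 15 mm high, 18 g; firm by its sides or ends; lies flat. Origin: centre of its underside; x across the 36 mm, y along the 53 mm, z up. Goes in any box pocket with its 53 mm along pocket x (the drawer's travel), either way round. Absent in some runs
- drawer (a joint): drawer of a low wooden cabinet standing on the worktop at the right (225 deep, 275 wide, 70 mm high, turned a little): 0 m = home, 0.215 m = out at its stop. Slides along its own -x, roughly toward the robot; 2 N of friction plus 6 N per m/s; stays where left; starts a few cm ajar. Front panel 14 mm thick, its top 68 mm above the worktop
- drawer_handle (a point): middle of the drawer's handle: level steel bar 10 mm thick, 100 mm long along y, 45 mm above the worktop, its axis 36 mm in front of the panel, so a finger fits between: pinch it from above across x. Moves with the drawer; x points into the cabinet along the travel, y left along the bar, z up (insert points too). At the stop the cabinet's front edge is 265 mm in +x of it
- tin_pocket (a point): centre of the floor of the front tin pocket, in the left column of the drawer's grey insert, 18 mm above the worktop; the other tin pocket's centre is 96 mm behind it in +x. Each is 69 mm along x, 111 mm along y, 10 mm deep; fingers fit in front of and behind a tin there (22 mm or more beside the pocket), not at its ends
- box_pocket (a point): centre of the floor of the front left matchbox pocket, in the right part of the insert, 18 mm above the worktop; the other three centres lie 96 mm behind it in +x, 52 mm to its right in -y, and both. Each is 59 mm along x, 42 mm along y, 7 mm deep; fingers fit in front of and behind a box there (27 mm or more), but the pocket beside it is only 10 mm away
- teaspoon: steel teaspoon, 130 mm long, lying among the tins and boxes, in front of the cooking mixer (336 mm high, fixed, between y 0.14 and 0.48, its foot beginning at x 0.60). Bystander, to be left where it is; origin under its centre
- candle: tea light in a round cup, 38 mm across, 15 mm high, standing among them. Bystander, to be left where it is; origin under its centre
- lemon: lemon, 71 x 53 x 51 mm, beside the cabinet. Bystander, to be left where it is; origin under its centre
Things that resemble listed ones, but are neither listed nor needed, are in the scene too. What is shaped like the box_c but orange is not meant.

How it is judged:
On the way, in this order (a step that is already met when the one before it is completed fails the run):
1. the drawer is pulled out to its stop (value of joint drawer above 0.207 m), for 0.2 s.
2. every flat tin and matchbox lies flat and square in a pocket of its shape, with the drawer still out (((x of tin_a in the frame of tin_pocket between -0.007 and 0.007 m and y of tin_a in the frame of tin_pocket between -0.007 and 0.007 m) or (x of tin_a in the frame of tin_pocket between 0.089 and 0.103 m and y of tin_a in the frame of tin_pocket between -0.007 and 0.007 m)) and z of tin_a in the frame of tin_pocket between -0.004 and 0.004 m and angle between each of tin_a, tin_b, box_a, box_b, box_c, box_d's own z axis and vertical below 0.08 rad and angle between the y axis of each of tin_a, tin_b and the y axis of tin_pocket, either way round below 0.15 rad and ((x of tin_b in the frame of tin_pocket between -0.007 and 0.007 m and y of tin_b in the frame of tin_pocket between -0.007 and 0.007 m) or (x of tin_b in the frame of tin_pocket between 0.089 and 0.103 m and y of tin_b in the frame of tin_pocket between -0.007 and 0.007 m)) and z of tin_b in the frame of tin_pocket between -0.004 and 0.004 m and ((x of box_a in the frame of box_pocket between -0.007 and 0.007 m and y of box_a in the frame of box_pocket between -0.007 and 0.007 m) or (x of box_a in the frame of box_pocket between -0.007 and 0.007 m and y of box_a in the frame of box_pocket between -0.059 and -0.045 m) or (x of box_a in the frame of box_pocket between 0.089 and 0.103 m and y of box_a in the frame of box_pocket between -0.007 and 0.007 m) or (x of box_a in the frame of box_pocket between 0.089 and 0.103 m and y of box_a in the frame of box_pocket between -0.059 and -0.045 m)) and z of box_a in the frame of box_pocket between -0.004 and 0.004 m and angle between the y axis of each of box_a, box_b, box_c, box_d and the x axis of box_pocket, either way round below 0.15 rad and ((x of box_b in the frame of box_pocket between -0.007 and 0.007 m and y of box_b in the frame of box_pocket between -0.007 and 0.007 m) or (x of box_b in the frame of box_pocket between -0.007 and 0.007 m and y of box_b in the frame of box_pocket between -0.059 and -0.045 m) or (x of box_b in the frame of box_pocket between 0.089 and 0.103 m and y of box_b in the frame of box_pocket between -0.007 and 0.007 m) or (x of box_b in the frame of box_pocket between 0.089 and 0.103 m and y of box_b in the frame of box_pocket between -0.059 and -0.045 m)) and z of box_b in the frame of box_pocket between -0.004 and 0.004 m and ((x of box_c in the frame of box_pocket between -0.007 and 0.007 m and y of box_c in the frame of box_pocket between -0.007 and 0.007 m) or (x of box_c in the frame of box_pocket between -0.007 and 0.007 m and y of box_c in the frame of box_pocket between -0.059 and -0.045 m) or (x of box_c in the frame of box_pocket between 0.089 and 0.103 m and y of box_c in the frame of box_pocket between -0.007 and 0.007 m) or (x of box_c in the frame of box_pocket between 0.089 and 0.103 m and y of box_c in the frame of box_pocket between -0.059 and -0.045 m)) and z of box_c in the frame of box_pocket between -0.004 and 0.004 m and ((x of box_d in the frame of box_pocket between -0.007 and 0.007 m and y of box_d in the frame of box_pocket between -0.007 and 0.007 m) or (x of box_d in the frame of box_pocket between -0.007 and 0.007 m and y of box_d in the frame of box_pocket between -0.059 and -0.045 m) or (x of box_d in the frame of box_pocket between 0.089 and 0.103 m and y of box_d in the frame of box_pocket between -0.007 and 0.007 m) or (x of box_d in the frame of box_pocket between 0.089 and 0.103 m and y of box_d in the frame of box_pocket between -0.059 and -0.045 m)) and z of box_d in the frame of box_pocket between -0.004 and 0.004 m and value of joint drawer above 0.15 m), for 0.2 s.
3. the drawer is pushed home (value of joint drawer below 0.006 m), for 0.2 s.
At the end, for the whole second after the job is handed in: The drawer is within 6 mm of home; every flat tin and every matchbox that was there lies at rest on the floor of a pocket of its own shape: its origin within 7 mm of the pocket's centre along x and along y and 4 mm in height, within 0.08 rad of level and 0.15 rad of square (((x of tin_a in the frame of tin_pocket between -0.007 and 0.007 m and y of tin_a in the frame of tin_pocket between -0.007 and 0.007 m) or (x of tin_a in the frame of tin_pocket between 0.089 and 0.103 m and y of tin_a in the frame of tin_pocket between -0.007 and 0.007 m)) and z of tin_a in the frame of tin_pocket between -0.004 and 0.004 m and angle between each of tin_a, tin_b, box_a, box_b, box_c, box_d's own z axis and vertical below 0.08 rad and angle between the y axis of each of tin_a, tin_b and the y axis of tin_pocket, either way round below 0.15 rad and ((x of tin_b in the frame of tin_pocket between -0.007 and 0.007 m and y of tin_b in the frame of tin_pocket between -0.007 and 0.007 m) or (x of tin_b in the frame of tin_pocket between 0.089 and 0.103 m and y of tin_b in the frame of tin_pocket between -0.007 and 0.007 m)) and z of tin_b in the frame of tin_pocket between -0.004 and 0.004 m and ((x of box_a in the frame of box_pocket between -0.007 and 0.007 m and y of box_a in the frame of box_pocket between -0.007 and 0.007 m) or (x of box_a in the frame of box_pocket between -0.007 and 0.007 m and y of box_a in the frame of box_pocket between -0.059 and -0.045 m) or (x of box_a in the frame of box_pocket between 0.089 and 0.103 m and y of box_a in the frame of box_pocket between -0.007 and 0.007 m) or (x of box_a in the frame of box_pocket between 0.089 and 0.103 m and y of box_a in the frame of box_pocket between -0.059 and -0.045 m)) and z of box_a in the frame of box_pocket between -0.004 and 0.004 m and angle between the y axis of each of box_a, box_b, box_c, box_d and the x axis of box_pocket, either way round below 0.15 rad and ((x of box_b in the frame of box_pocket between -0.007 and 0.007 m and y of box_b in the frame of box_pocket between -0.007 and 0.007 m) or (x of box_b in the frame of box_pocket between -0.007 and 0.007 m and y of box_b in the frame of box_pocket between -0.059 and -0.045 m) or (x of box_b in the frame of box_pocket between 0.089 and 0.103 m and y of box_b in the frame of box_pocket between -0.007 and 0.007 m) or (x of box_b in the frame of box_pocket between 0.089 and 0.103 m and y of box_b in the frame of box_pocket between -0.059 and -0.045 m)) and z of box_b in the frame of box_pocket between -0.004 and 0.004 m and ((x of box_c in the frame of box_pocket between -0.007 and 0.007 m and y of box_c in the frame of box_pocket between -0.007 and 0.007 m) or (x of box_c in the frame of box_pocket between -0.007 and 0.007 m and y of box_c in the frame of box_pocket between -0.059 and -0.045 m) or (x of box_c in the frame of box_pocket between 0.089 and 0.103 m and y of box_c in the frame of box_pocket between -0.007 and 0.007 m) or (x of box_c in the frame of box_pocket between 0.089 and 0.103 m and y of box_c in the frame of box_pocket between -0.059 and -0.045 m)) and z of box_c in the frame of box_pocket between -0.004 and 0.004 m and ((x of box_d in the frame of box_pocket between -0.007 and 0.007 m and y of box_d in the frame of box_pocket between -0.007 and 0.007 m) or (x of box_d in the frame of box_pocket between -0.007 and 0.007 m and y of box_d in the frame of box_pocket between -0.059 and -0.045 m) or (x of box_d in the frame of box_pocket between 0.089 and 0.103 m and y of box_d in the frame of box_pocket between -0.007 and 0.007 m) or (x of box_d in the frame of box_pocket between 0.089 and 0.103 m and y of box_d in the frame of box_pocket between -0.059 and -0.045 m)) and z of box_d in the frame of box_pocket between -0.004 and 0.004 m and value of joint drawer below 0.006 m and linear speed of each of tin_a, tin_b, box_a, box_b, box_c, box_d below 0.02 m/s); the robot touches nothing.
It fails at once if the teaspoon is shifted by more than 5 cm (distance of teaspoon from where it was at the start of the episode above 0.05 m).
It fails at once if the candle is shifted by more than 5 cm (distance of candle from where it was at the start of the episode above 0.05 m).
It fails at once if the lemon is shifted by more than 5 cm (distance of lemon from where it was at the start of the episode above 0.05 m).
Of tin_a, tin_b, box_a, box_b, box_c, box_d only 4 to 6 are there at a start; the rules pass over those that are not, and their reading is None.
At some moment in a run one of tin_a, tin_b, box_a, box_b, box_c, box_d may be knocked a few centimetres aside while the robot is not near it.
Once in a run the grip may slacken for a moment while it holds something.
It also fails if it takes over 210 s, if anything falls off the work surface, if the arm or the gripper's body presses on something with over 40 N, if the wrist force passes 120 N, or if a joint passes its speed limit or range.

## Working session

There is one attempt and no reset: what is moved stays moved. The work goes in short steps, Python scripts to look and compute and a tool call to move; the robot and the scene stay as the last step left them, time stands still between calls to the robot, and variables do not carry over. Pictures are saved under pics/ and viewed, at most 14 in all, crops included, and the job is handed in when it is done.

Besides the shell and the picture viewer there is one more tool, called after "Call:" as name(argument=value, ...) on one line, values as JSON. jog_arm: Moves the arm, as the interface text tells. Scaled input: -1 to 1 covers 0.025 m each way for a shift and 4 degrees each way for a turn. Its arguments: {"type":"object","properties":{"dr":{"type":"array","items":{"type":"array","items":{"type":"number"}}},"translation":{"type":"array","items":{"type":"array","items":{"type":"number"}}},"jaw":{"type":"array","items":{"type":"number"}},"squeeze":{"type":"number"}},"required":["dr","translation","jaw"]}

```bash
mkdir -p pics; ls; python3 - <<'E'
from workcell import manip, optics
import cv2
o=manip.get_obs()
print(o)
for n in ["top","side"]:
    c=optics.camera(n); print(n,c["mtx"].tolist(),c["R"].tolist(),c["t"].tolist())
    cv2.imwrite(f"pics/{n}0.png",c["color"][:,:,::-1])
E
```

```text
pics
{'clock': 0.0, 'joint_pos': array([-1.12759841,  0.3328812 , -0.06471146,  1.46097038,  0.02159796,
        1.34987667, -0.08846047]), 'joint_velocities': array([ 1.59502246e-04, -1.80367412e-03,  6.40724600e-04,  1.02037484e-03,
       -9.57732357e-05, -4.67885021e-04, -8.75634982e-04]), 'tau': array([ 1.67853054e-04, -6.25441575e+01,  4.92228940e-02, -3.91618180e+01,
        1.61839428e-02,  9.79283155e-03, -2.63737832e-06]), 'position': array([0.28053676, 0.55807455, 0.23049625]), 'ee_rot': array([ 2.30764334e-01,  9.73009406e-01, -7.07025010e-04, -1.36299225e-04]), 'ft_force': array([ 0.56249767, -0.47483659, -0.12761311]), 'torque': array([ 0.0196594 , -0.00237418, -0.02930799]), 'grasp_force': 0.0, 'grip_width': 0.9977698056360834}
top [[425.9436572788501, 0.0, 323.50724436724516], [0.0, 425.9436572788501, 197.5919037997741], [0.0, 0.0, 1.0]] [[-0.013201558096335367, -0.9999128490367607, -0.0001148695664468246], [-0.9826977504924811, 0.012995497312556052, -0.18475997463362195], [0.1847453654110066, -0.002326237474455846, -0.9827836682497151]] [0.030460639945683893, 0.5268319395682366, 1.1486462123942165]
side [[421.06848670545264, 0.0, 315.24516703541894], [0.0, 421.06848670545264, 199.71040975502132], [0.0, 0.0, 1.0]] [[-0.9745151989027686, -0.2239241475253831, 0.013345533429879293], [-0.14524778870594707, 0.5845417544962169, -0.7982568616219452], [0.1709479657191921, -0.7798518534988005, -0.6021693114157803]] [0.5217652300233898, 0.09692913220757143, 1.1616298121471968]
```

View pics/top0.png

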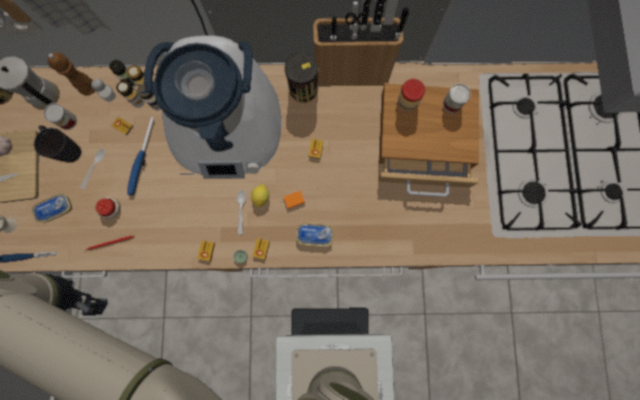

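View pics/side0.png

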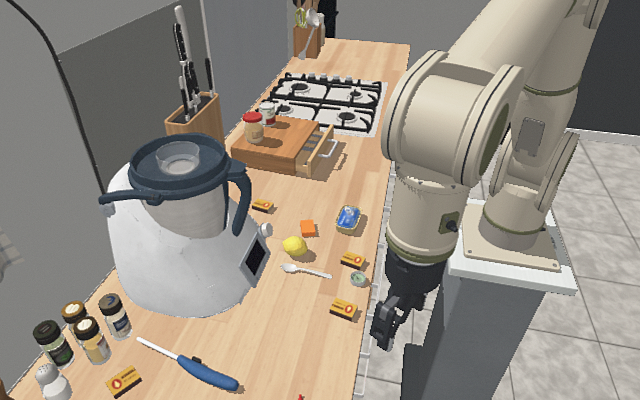

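The top view shows the cabinet drawer at (428,175), with tin (314,235), boxes (316,149), (261,248), (205,251) and an orange decoy at (293,200). At far left are a tin (52,207) and a box (122,126). There are two blue-handled tools that could be the lighter, at (140,160) and (25,257), so I'll enlarge them.

```bash
cat > h.py <<'E'
import numpy as np, cv2
from workcell import manip, optics
def ray(c,uv,z):
    K,R,t=c["mtx"],c["R"],c["t"]
    d=R.T@np.linalg.inv(K)@np.array([uv[0],uv[1],1.]); o=-R.T@t
    return o+d*(z-o[2])/d[2]
def proj(c,X):
    p=c["mtx"]@(c["R"]@np.asarray(X,float)+c["t"]); return p[:2]/p[2]
E
python3 - <<'E'
from h import *
c=optics.camera("top"); im=c["color"][:,:,::-1].copy()
a=cv2.resize(im[110:275,0:220],(800,600),interpolation=cv2.INTER_CUBIC); cv2.imwrite("pics/lighter.png",a)
for n,uv,z in [("tool1",(140,160),.01),("tool2",(25,257),.01),("tinL",(52,207),.024),("boxL",(122,126),.015),("tin",(314,235),.024),("b1",(316,149),.015),("b2",(261,248),.015),("b3",(205,251),.015),("handle",(428,190),.05),("lemon",(260,195),.03),("spoon",(241,212),0),("candle",(241,257),.015)]:
    print(n,ray(c,uv,z).round(3))
E
```

```text
tool1 [0.655 0.564 0.01 ]
tool2 [0.375 0.871 0.01 ]
tinL [0.515 0.8   0.024]
boxL [0.759 0.623 0.015]
tin [0.425 0.052 0.024]
b1 [0.68  0.044 0.015]
b2 [0.391 0.202 0.015]
b3 [0.384 0.36  0.015]
handle [ 0.545 -0.271  0.05 ]
lemon [0.541 0.205 0.03 ]
spoon [0.497 0.264 0.   ]
candle [0.366 0.258 0.015]
```

View pics/lighter.png

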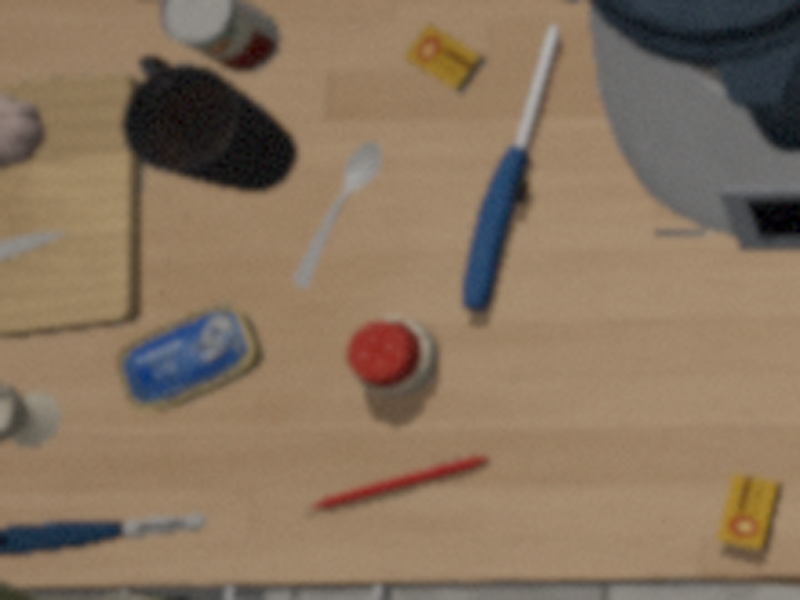

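The lighter is the tool at (140,160): crop (495,230) shows a blue grip, a trigger and a long bare barrel. The tool at (25,257) has a short notched blade, so it's a kitchen tool. The tin (52,207) and box (122,126) lie left of the lighter and stay. The targets are tin (314,235) and boxes (316,149), (261,248), (205,251), and orange (293,200) is the decoy.

Next I'll measure the handle and the target poses.

```bash
cat >> h.py <<'E'
def blobs(c,mask,z,roi,amin=40):
    m=np.zeros_like(mask); x0,y0,x1,y1=roi; m[y0:y1,x0:x1]=mask[y0:y1,x0:x1]
    out=[]
    for k in cv2.findContours(m,cv2.RETR_EXTERNAL,cv2.CHAIN_APPROX_NONE)[0]:
        if cv2.contourArea(k)<amin: continue
        P=np.array([ray(c,p,z)[:2] for p in k[:,0,:]],np.float32)
        (cx,cy),(w,h),a=cv2.minAreaRect(P)
        if w>h: w,h,a=h,w,a+90   # long axis = h; its direction is a+90
        L=((a+90)+90)%180-90
        out.append((round(cx,4),round(cy,4),round(w,4),round(h,4),round(L,1),k[:,0].mean(0).round(0).tolist()))
    return out
E
python3 - <<'E'
from h import *
c=optics.camera("top"); im=c["color"]; hsv=cv2.cvtColor(im,cv2.COLOR_RGB2HSV)
H,S,V=[hsv[...,i] for i in range(3)]
roi=(180,120,345,268)
yel=((H>17)&(H<33)&(S>170)&(V>90)).astype(np.uint8)*255
blu=((H>95)&(H<125)&(S>100)&(V>60)).astype(np.uint8)*255
print("yel",*blobs(c,yel,.015,roi),sep="\n")
print("blu",*blobs(c,blu,.024,roi),sep="\n")
wh=((S<60)&(V>130)).astype(np.uint8)*255
print("han",*blobs(c,wh,.047,(395,176,465,205),10),sep="\n")
a=cv2.resize(im[75:215,370:490],(685,600)[:2],interpolation=cv2.INTER_CUBIC)
b=cv2.resize(im[135:265,190:345],(715,600),interpolation=cv2.INTER_CUBIC)
cv2.imwrite("pics/cab.png",a[:,:,::-1]);cv2.imwrite("pics/it.png",b[:,:,::-1])
E
```

```text
yel
(0.3861, 0.359, 0.0326, 0.0476, -12.2, [205.0, 251.0])
(0.3893, 0.2029, 0.0311, 0.0483, -13.2, [260.0, 250.0])
(0.5246, 0.2128, 0.0205, 0.0292, 89.2, [258.0, 201.0])
(0.6819, 0.0447, 0.0306, 0.0488, -12.5, [316.0, 148.0])
blu
(0.4286, 0.0539, 0.0431, 0.0816, 83.5, [313.0, 234.0])
han
(0.5361, -0.2886, 0.019, 0.0838, -82.5, [435.0, 193.0])
(0.5444, -0.2246, 0.0143, 0.0336, 49.9, [411.0, 190.0])
```

View pics/cab.png

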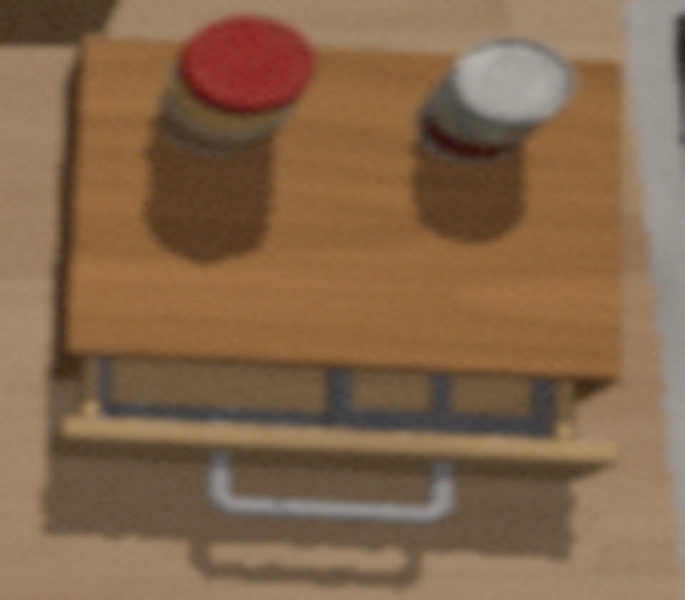

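View pics/it.png

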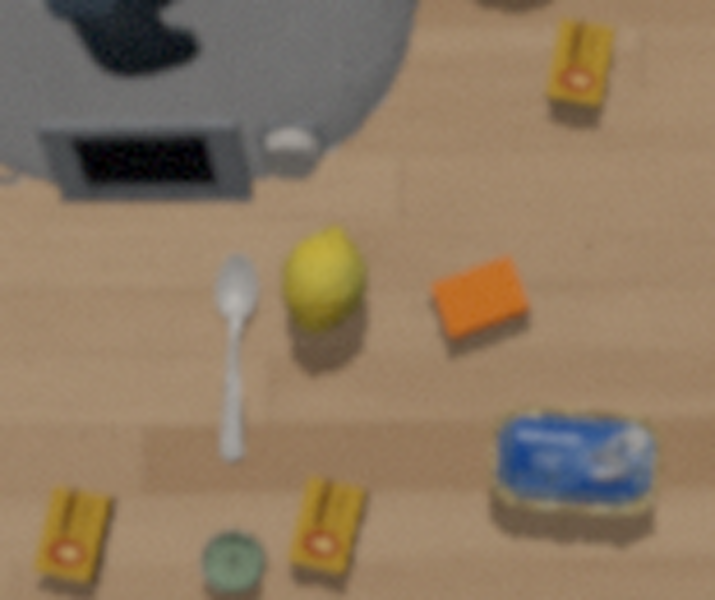

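The cabinet crop shows the drawer ajar, with panel edge (65,430)-(615,455), handle bar (215,508)-(450,515) and an empty insert in view. The item crop confirms three yellow matchboxes, the tin at (575,460), the orange decoy at (480,300), the spoon, the candle and the lemon.

```bash
python3 - <<'E'
from h import *
c=optics.camera("top")
f=lambda x,y:(370+x/5.71-.4,75+y/4.286-.4)
def seg(n,a,b,z):
    A,B=ray(c,f(*a),z),ray(c,f(*b),z); d=A-B
    print(n,A.round(4),B.round(4),"mid",((A+B)/2).round(4),"len",np.linalg.norm(d).round(4),"yaw",np.degrees(np.arctan2(-d[0],d[1])).round(2))
seg("panel back top",(68,420),(615,445),.068)
seg("panel front top",(65,436),(612,463),.068)
seg("bar",(213,504),(450,514),.048)
seg("cab front",(68,352),(618,378),.07)
seg("cab back",(82,38),(618,62),.07)
o=manip.get_obs()
from scipy.spatial.transform import Rotation as R
print(R.from_quat(o["ee_rot"]).as_matrix().round(3))
E
```

```text
panel back top [ 0.5926 -0.1397  0.068 ] [ 0.5724 -0.4063  0.068 ] mid [ 0.5825 -0.273   0.068 ] len 0.2674 yaw -4.35
panel front top [ 0.5819 -0.1378  0.068 ] [ 0.5604 -0.4039  0.068 ] mid [ 0.5712 -0.2708  0.068 ] len 0.267 yaw -4.63
bar [ 0.5398 -0.212   0.048 ] [ 0.5315 -0.3286  0.048 ] mid [ 0.5357 -0.2703  0.048 ] len 0.1169 yaw -4.05
cab front [ 0.638  -0.1411  0.07  ] [ 0.6168 -0.4106  0.07  ] mid [ 0.6274 -0.2759  0.07  ] len 0.2703 yaw -4.5
cab back [ 0.8587 -0.1567  0.07  ] [ 0.8376 -0.4283  0.07  ] mid [ 0.8481 -0.2925  0.07  ] len 0.2724 yaw -4.42
[[-0.893  0.449 -0.   ]
 [ 0.449  0.893 -0.001]
 [-0.    -0.001 -1.   ]]
```

```bash
cat >> h.py <<'E'
from scipy.spatial.transform import Rotation as Ro
YAW=-4.45
def state():
    o=manip.get_obs(); M=Ro.from_quat(o["ee_rot"]).as_matrix()
    print("t",round(o["clock"],2),"pos",o["position"].round(4),"yawY",round(np.degrees(np.arctan2(M[1,1],M[0,1])),1),"tilt",round(np.degrees(np.arccos(-M[2,2])),2),"F",o["ft_force"].round(1),"w",round(o["grip_width"],3),"g",round(o["grasp_force"],1),"j",o["joint_pos"].round(2))
def plan(wps,psi=None,P=None,M=None,step=.9):
    """wps: list of (x,y,z[,psi]); prints rows; tool kept pointing down, tool y at psi deg (mod 180, nearest)"""
    o=manip.get_obs()
    P=o["position"].copy(); M=Ro.from_quat(o["ee_rot"]).as_matrix()
    T=[];D=[]
    for w in wps:
        cur=np.degrees(np.arctan2(M[1,1],M[0,1])); p=w[3] if len(w)>3 else cur
        d=(p-cur+90)%180-90 if len(w)<5 else p-cur
        a=np.radians(cur+d); y=np.array([np.cos(a),np.sin(a),0]); z=np.array([0,0,-1.]); G=np.c_[np.cross(y,z),y,z]
        rv=Ro.from_matrix(M.T@G).as_rotvec(degrees=True); dp=np.array(w[:3])-P
        n=max(1,int(np.ceil(max(np.abs(dp).max()*1.0/(.025*step),np.linalg.norm(dp)/(.025*step),np.abs(rv).max()/(4*step)))))
        for i in range(n):
            s=M.T@(dp/n)/.025; T.append(s); D.append(rv/n/4)
            P=P+dp/n; M=M@Ro.from_rotvec(rv/n,degrees=True).as_matrix()
        print("end row",len(T))
    f=lambda A:"["+",".join("["+",".join(f"{v:.2f}".rstrip("0").rstrip(".").replace("-0","0") if abs(v)<.005 else f"{v:.2f}".rstrip("0").rstrip(".") for v in r)+"]" for r in A)+"]"
    for i in range(0,len(T),10): print("T",f(T[i:i+10]),"\nD",f(D[i:i+10]))
def dp(h,x,y,z):
    "point in drawer axes relative to (hx,hy) -> world"
    a=np.radians(YAW); return (h[0]+x*np.cos(a)-y*np.sin(a),h[1]+x*np.sin(a)+y*np.cos(a),z)
E
python3 - <<'E'
from h import *
plan([(0.45,0.1,0.23,30),(0.537,-0.271,0.16,YAW)])
E
```

```text
end row 22
end row 40
T [[-0.65,-0.61,0],[-0.67,-0.59,0],[-0.68,-0.57,0],[-0.7,-0.55,0],[-0.71,-0.53,0],[-0.72,-0.52,0],[-0.74,-0.5,0],[-0.75,-0.48,0],[-0.76,-0.46,0],[-0.77,-0.44,0]] 
D [[0,0,0.38],[0,0,0.38],[0,0,0.38],[0,0,0.38],[0,0,0.38],[0,0,0.38],[0,0,0.38],[0,0,0.38],[0,0,0.38],[0,0,0.38]]
T [[-0.79,-0.42,0],[-0.8,-0.39,0],[-0.81,-0.37,0],[-0.82,-0.35,0],[-0.82,-0.33,0],[-0.83,-0.31,0],[-0.84,-0.29,0],[-0.85,-0.26,0],[-0.85,-0.24,0],[-0.86,-0.22,0]] 
D [[0,0,0.38],[0,0,0.38],[0,0,0.38],[0,0,0.38],[0,0,0.38],[0,0,0.38],[0,0,0.38],[0,0,0.38],[0,0,0.38],[0,0,0.38]]
T [[-0.87,-0.2,0],[-0.87,-0.17,0],[-0.81,-0.24,0.16],[-0.82,-0.22,0.16],[-0.83,-0.19,0.16],[-0.83,-0.16,0.16],[-0.84,-0.13,0.16],[-0.84,-0.11,0.16],[-0.84,-0.08,0.16],[-0.85,-0.05,0.16]] 
D [[0,0,0.38],[0,0,0.38],[0,0,0.48],[0,0,0.48],[0,0,0.48],[0,0,0.48],[0,0,0.48],[0,0,0.48],[0,0,0.48],[0,0,0.48]]
T [[-0.85,-0.02,0.16],[-0.85,0.01,0.16],[-0.85,0.03,0.16],[-0.84,0.06,0.16],[-0.84,0.09,0.16],[-0.84,0.12,0.16],[-0.83,0.15,0.16],[-0.83,0.17,0.16],[-0.82,0.2,0.16],[-0.82,0.23,0.16]] 
D [[0,0,0.48],[0,0,0.48],[0,0,0.48],[0,0,0.48],[0,0,0.48],[0,0,0.48],[0,0,0.48],[0,0,0.48],[0,0,0.48],[0,0,0.48]]
```

Call:
jog_arm(translation=[[-0.65,-0.61,0],[-0.67,-0.59,0],[-0.68,-0.57,0],[-0.7,-0.55,0],[-0.71,-0.53,0],[-0.72,-0.52,0],[-0.74,-0.5,0],[-0.75,-0.48,0],[-0.76,-0.46,0],[-0.77,-0.44,0]], dr=[[0,0,0.38],[0,0,0.38],[0,0,0.38],[0,0,0.38],[0,0,0.38],[0,0,0.38],[0,0,0.38],[0,0,0.38],[0,0,0.38],[0,0,0.38]], jaw=[1,1,1,1,1,1,1,1,1,1])

```text
clock: 1.25
position: [0.358, 0.3481, 0.2313]
ee_rot: [0.358, 0.934, 0.0, -0.0]
ft_force: [-0.1, 0.7, -0.3]
grip_width: 1.002
grasp_force: 0.0
```

Call:
jog_arm(translation=[[-0.79,-0.42,0],[-0.8,-0.39,0],[-0.81,-0.37,0],[-0.82,-0.35,0],[-0.82,-0.33,0],[-0.83,-0.31,0],[-0.84,-0.29,0],[-0.85,-0.26,0],[-0.85,-0.24,0],[-0.86,-0.22,0]], dr=[[0,0,0.38],[0,0,0.38],[0,0,0.38],[0,0,0.38],[0,0,0.38],[0,0,0.38],[0,0,0.38],[0,0,0.38],[0,0,0.38],[0,0,0.38]], jaw=[1,1,1,1,1,1,1,1,1,1])

```text
clock: 2.25
position: [0.4349, 0.1396, 0.2313]
ee_rot: [0.479, 0.878, 0.0, 0.0]
ft_force: [-0.7, 0.4, 0.3]
grip_width: 1.002
grasp_force: 0.0
```

Call:
jog_arm(translation=[[-0.87,-0.2,0],[-0.87,-0.17,0],[-0.81,-0.24,0.16],[-0.82,-0.22,0.16],[-0.83,-0.19,0.16],[-0.83,-0.16,0.16],[-0.84,-0.13,0.16],[-0.84,-0.11,0.16],[-0.84,-0.08,0.16],[-0.85,-0.05,0.16]], dr=[[0,0,0.38],[0,0,0.38],[0,0,0.48],[0,0,0.48],[0,0,0.48],[0,0,0.48],[0,0,0.48],[0,0,0.48],[0,0,0.48],[0,0,0.48]], jaw=[1,1,1,1,1,0.33,0.33,0.33,0.33,0.33])

```text
clock: 3.25
position: [0.4884, -0.0673, 0.1989]
ee_rot: [0.613, 0.79, 0.0, -0.0]
ft_force: [0.0, 0.9, 0.7]
grip_width: 0.333
grasp_force: 0.0
```

Call:
jog_arm(translation=[[-0.85,-0.02,0.16],[-0.85,0.01,0.16],[-0.85,0.03,0.16],[-0.84,0.06,0.16],[-0.84,0.09,0.16],[-0.84,0.12,0.16],[-0.83,0.15,0.16],[-0.83,0.17,0.16],[-0.82,0.2,0.16],[-0.82,0.23,0.16]], dr=[[0,0,0.48],[0,0,0.48],[0,0,0.48],[0,0,0.48],[0,0,0.48],[0,0,0.48],[0,0,0.48],[0,0,0.48],[0,0,0.48],[0,0,0.48]], jaw=[0.33,0.33,0.33,0.33,0.33,0.33,0.33,0.33,0.33,0.33])

```text
clock: 4.25
position: [0.5358, -0.2738, 0.1587]
ee_rot: [0.736, 0.677, -0.0, 0.0]
ft_force: [-0.6, 0.8, 1.4]
grip_width: 0.33
grasp_force: 0.0
```

```bash
python3 - <<'E'
from h import *
state()
c=optics.camera("wrist"); cv2.imwrite("pics/w1.png",c["color"][:,:,::-1])
o=manip.get_obs(); M=Ro.from_quat(o["ee_rot"]).as_matrix(); C=-c["R"].T@c["t"]
print("cam in tool",(M.T@(C-o["position"])).round(4)); print((c["R"]@M).round(3))
plan([(0.537,-0.271,0.10,YAW),(0.537,-0.271,0.028,YAW)])
E
```

```text
t 4.25 pos [ 0.5358 -0.2738  0.1587] yawY -4.8 tilt 0.02 F [-0.6  0.8  1.4] w 0.33 g 0.0 j [-0.15  0.39  0.69  1.65 -0.26  1.2   0.51]
cam in tool [ 0.0878  0.0003 -0.1431]
[[ 0.005  1.     0.   ]
 [-0.946  0.005 -0.323]
 [-0.323  0.001  0.946]]
end row 3
end row 7
T [[0.09,0.02,0.78],[0.08,0.02,0.78],[0.08,0.02,0.78],[0,0,0.72],[0,0,0.72],[0,0,0.72],[0,0,0.72]] 
D [[0,0.01,-0.05],[0,0.01,-0.05],[0,0.01,-0.05],[0,0,0],[0,0,0],[0,0,0],[0,0,0]]
```

View pics/w1.png

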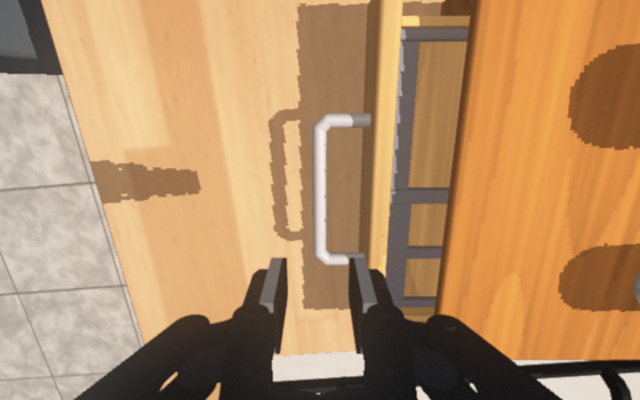

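The wrist view shows the handle bar at u≈320, rows 118–262, the fingers at the bottom, and an insert that looks empty so far. I'll check the bar position from this view.

```bash
python3 - <<'E'
from h import *
c=optics.camera("wrist")
A=ray(c,(320,122),.049);B=ray(c,(321,258),.049); print(A,B,(A+B)/2,np.linalg.norm(A-B))
d=A-B; print(np.degrees(np.arctan2(-d[0],d[1])))
A=ray(c,(389,0),.068);B=ray(c,(379,240),.068);d=A-B; print("panel",np.degrees(np.arctan2(-d[0],d[1])))
E
```

```text
[ 0.54200144 -0.21984555  0.049     ] [ 0.53357654 -0.32598266  0.049     ] [ 0.53778899 -0.2729141   0.049     ] 0.10647095790159511
-4.538476459476196
panel -4.001121722462131
```

Consistent with the top view: bar centre about (0.5375, −0.272), yaw −4.5°. I'll descend and grip.

Call:
jog_arm(translation=[[0.08,0.03,0.78],[0,0.03,0.78],[0,0,0.78],[0,0,0.72],[0,0,0.72],[0,0,0.72],[0,0,0.72],[0,0,0]], dr=[[0,0,-0.05],[0,0,-0.05],[0,0,0],[0,0,0],[0,0,0],[0,0,0],[0,0,0],[0,0,0]], jaw=[0.33,0.33,0.33,0.33,0.33,0.33,0.33,0.33], squeeze=50)

```text
clock: 5.15
position: [0.5362, -0.2695, 0.0268]
ee_rot: [0.733, 0.68, -0.001, -0.001]
ft_force: [-0.8, -0.5, 0.4]
grip_width: 0.325
grasp_force: 0.0
```

Call:
jog_arm(translation=[[0,0,0],[0,0,0],[0,0,0],[0,0,0],[0,0,0]], dr=[[0,0,0],[0,0,0],[0,0,0],[0,0,0],[0,0,0]], jaw=[0,0,0,0,0])

```text
clock: 5.65
position: [0.5376, -0.2703, 0.0295]
ee_rot: [0.733, 0.68, 0.0, 0.0]
ft_force: [-0.7, 0.8, 2.9]
grip_width: 0.097
grasp_force: 49.2
```

Call:
jog_arm(translation=[[0,-0.4,0],[0,-0.7,0],[0,-0.7,0],[0,-0.7,0],[0,-0.7,0],[0,-0.7,0],[0,-0.7,0],[0,-0.7,0],[0,-0.7,0],[0,-0.4,0]], dr=[[0,0,0],[0,0,0],[0,0,0],[0,0,0],[0,0,0],[0,0,0],[0,0,0],[0,0,0],[0,0,0],[0,0,0]], jaw=[0,0,0,0,0,0,0,0,0,0])

```text
clock: 6.65
position: [0.3775, -0.2576, 0.0294]
ee_rot: [0.733, 0.68, 0.001, 0.0]
ft_force: [2.8, 1.8, 3.8]
grip_width: 0.095
grasp_force: 50.3
```

Call:
jog_arm(translation=[[0,-0.2,0],[0,-0.1,0],[0,-0.1,0],[0,0,0]], dr=[[0,0,0],[0,0,0],[0,0,0],[0,0,0]], jaw=[0,0,0,0])

```text
clock: 7.05
position: [0.3682, -0.2569, 0.0293]
ee_rot: [0.733, 0.68, 0.001, 0.0]
ft_force: [-0.6, 4.3, 9.3]
grip_width: 0.095
grasp_force: 50.8
```

Call:
jog_arm(translation=[[0,-0.12,0],[0,-0.12,0],[0,-0.12,0],[0,-0.12,0],[0,0,0],[0,0,0]], dr=[[0,0,0],[0,0,0],[0,0,0],[0,0,0],[0,0,0],[0,0,0]], jaw=[0,0,0,0,0,0])

```text
clock: 7.65
position: [0.3647, -0.2567, 0.03]
ee_rot: [0.732, 0.682, 0.004, 0.008]
ft_force: [45.7, -5.6, -46.3]
grip_width: 0.095
grasp_force: 48.2
```

At the stop, with reaction force 46 N. I'll ease off, release and lift.

Call:
jog_arm(translation=[[0,0.16,0],[0,0.15,0],[0,0,0],[0,0,0],[0,0,0],[0,0,-0.6],[0,0,-0.8],[0,0,-0.9],[0,0,-0.9],[0,0,-0.9]], dr=[[0,0,0],[0,0,0],[0,0,0],[0,0,0],[0,0,0],[0,0,0],[0,0,0],[0,0,0],[0,0,0],[0,0,0]], jaw=[0,0,0.33,0.33,0.33,0.33,0.33,0.33,0.33,0.33])

```text
clock: 8.65
position: [0.3629, -0.2571, 0.132]
ee_rot: [0.733, 0.68, -0.0, -0.0]
ft_force: [0.1, 0.6, -0.1]
grip_width: 0.326
grasp_force: 0.0
```

Call:
jog_arm(translation=[[0,0.5,-0.8],[0,0.5,-0.8],[0,0.5,-0.8],[0,0.5,-0.8],[0,0,0]], dr=[[0,0,0],[0,0,0],[0,0,0],[0,0,0],[0,0,0]], jaw=[1,1,1,1,1])

```text
clock: 9.15
position: [0.4153, -0.2612, 0.2133]
ee_rot: [0.733, 0.68, 0.001, 0.002]
ft_force: [-0.3, 0.1, 0.1]
grip_width: 1.002
grasp_force: 0.0
```

```bash
python3 - <<'E'
from h import *
state()
c=optics.camera("wrist"); cv2.imwrite("pics/w2.png",c["color"][:,:,::-1])
np.savez("w2.npz",**c)
E
```

```text
t 9.15 pos [ 0.4153 -0.2612  0.2133] yawY -4.2 tilt 0.2 F [-0.3  0.1  0.1] w 1.002 g 0.0 j [-0.25  0.02  0.74  1.87 -0.02  1.25  0.42]
```

View pics/w2.png

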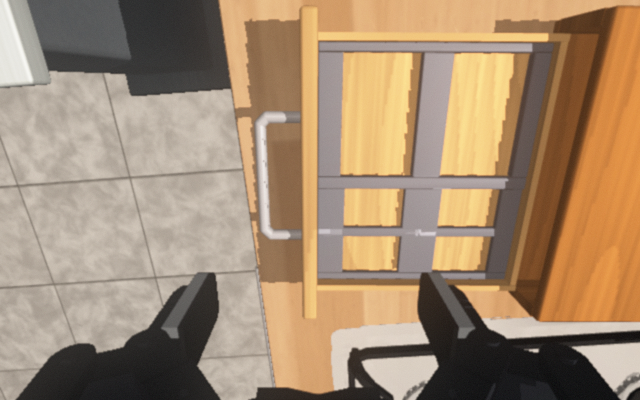

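The wrist view shows the drawer open at its stop, with the insert empty. The pockets are tin front (378,115), tin rear (477,115), box fronts (370,208) and (370,253), and box rears (462,208) and (455,255).

```bash
python3 - <<'E'
from h import *
c=dict(np.load("w2.npz")); im=c["color"]; hsv=cv2.cvtColor(im,cv2.COLOR_RGB2HSV)
print("cam",(-c["R"].T@c["t"]).round(3))
m=(hsv[...,1]>75).astype(np.uint8)*255
m=cv2.morphologyEx(m,cv2.MORPH_OPEN,np.ones((3,3),np.uint8))
m[:, :325]=0; m[:,545:]=0; m[:46]=0; m[275:]=0
a=np.radians(YAW); A=np.array([[np.cos(a),np.sin(a)],[-np.sin(a),np.cos(a)]])
h=np.array([.3635,-.2575])
for k in cv2.findContours(m,cv2.RETR_EXTERNAL,cv2.CHAIN_APPROX_NONE)[0]:
    if cv2.contourArea(k)<300: continue
    q=k[:,0]
    print("px",q.min(0),q.max(0))
    for z in (.018,.0265):
        P=np.array([A@(ray(c,p,z)[:2]-h) for p in q])
        lo=np.percentile(P,6,axis=0);hi=np.percentile(P,94,axis=0)
        print(" z",z,"lo",lo.round(4),"hi",hi.round(4),"size",(hi-lo).round(4),"ctr",((hi+lo)/2).round(4))
# handle bar check
w=((hsv[...,1]<50)&(hsv[...,2]>140)).astype(np.uint8)*255; w[:, :250]=0;w[:,276:]=0;w[:105]=0;w[245:]=0
v,u=np.nonzero(w)
for z in (.046,):
    P=np.array([A@(ray(c,(x,y),z)[:2]-h) for x,y in zip(u,v)]); print("bar",P.min(0).round(4),P.max(0).round(4),np.median(P,0).round(4))
for p in [(309,20),(309,300)]: print("panel",(A@(ray(c,p,.068)[:2]-h)).round(4))
cv2.imwrite("pics/dr.png",cv2.resize(im[20:300,250:620],(793,600),interpolation=cv2.INTER_CUBIC)[:,:,::-1])
E
```

```text
cam [ 0.421 -0.177  0.356]
px [432 236] [491 270]
 z 0.018 lo [ 0.1768 -0.1083] hi [ 0.235  -0.0678] size [0.0581 0.0404] ctr [ 0.2059 -0.088 ]
 z 0.0265 lo [ 0.1737 -0.1034] hi [ 0.2303 -0.064 ] size [0.0567 0.0394] ctr [ 0.202  -0.0837]
px [342 236] [399 270]
 z 0.018 lo [ 0.0793 -0.1085] hi [ 0.1387 -0.068 ] size [0.0595 0.0404] ctr [ 0.109  -0.0883]
 z 0.0265 lo [ 0.0786 -0.1036] hi [ 0.1365 -0.0642] size [0.058  0.0394] ctr [ 0.1076 -0.0839]
px [438 189] [499 226]
 z 0.018 lo [ 0.1769 -0.0565] hi [ 0.2352 -0.0163] size [0.0583 0.0402] ctr [ 0.2061 -0.0364]
 z 0.0265 lo [ 0.1738 -0.053 ] hi [ 0.2306 -0.0138] size [0.0568 0.0392] ctr [ 0.2022 -0.0334]
px [343 188] [403 226]
 z 0.018 lo [ 0.0793 -0.0568] hi [ 0.1388 -0.0157] size [0.0595 0.0411] ctr [ 0.1091 -0.0362]
 z 0.0265 lo [ 0.0786 -0.0532] hi [ 0.1366 -0.0131] size [0.058  0.0401] ctr [ 0.1076 -0.0332]
px [505  89] [544 274]
 z 0.018 lo [ 0.2573 -0.113 ] hi [0.2948 0.0681] size [0.0376 0.1811] ctr [ 0.276  -0.0224]
 z 0.0265 lo [ 0.2521 -0.108 ] hi [0.2887 0.0685] size [0.0366 0.1765] ctr [ 0.2704 -0.0197]
px [440  52] [531 176]
 z 0.018 lo [ 0.1729 -0.0029] hi [0.2433 0.1101] size [0.0704 0.113 ] ctr [0.2081 0.0536]
 z 0.0265 lo [ 0.1699 -0.0007] hi [0.2385 0.1094] size [0.0686 0.1101] ctr [0.2042 0.0544]
px [340  52] [422 175]
 z 0.018 lo [ 0.0745 -0.0023] hi [0.1449 0.1098] size [0.0704 0.112 ] ctr [0.1097 0.0538]
 z 0.0265 lo [ 0.0739 -0.0001] hi [0.1426 0.1091] size [0.0687 0.1092] ctr [0.1083 0.0545]
bar [-0.0127 -0.0641] [0.016 0.061] [0.0032 0.0066]
panel [0.0457 0.1275]
panel [ 0.0447 -0.1123]
```

View pics/dr.png

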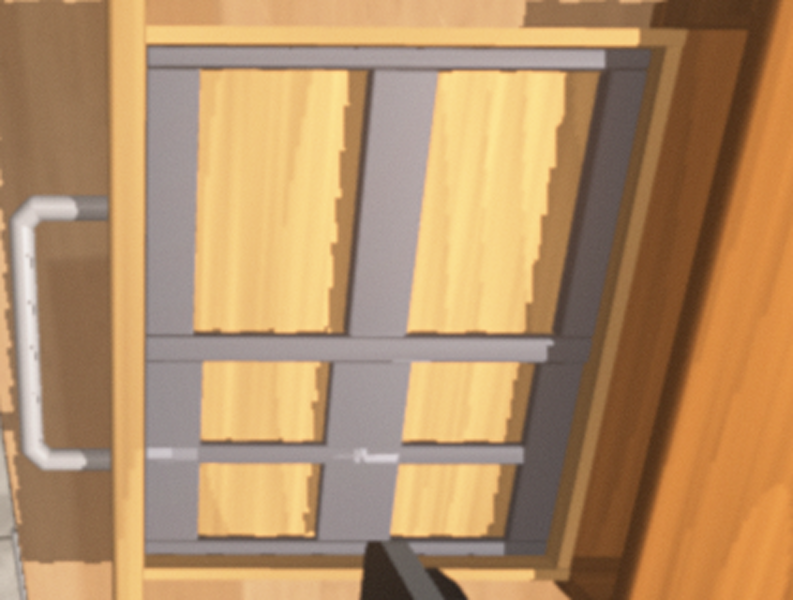

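The enlarged crop shows pocket edges that agree with the given sizes: 69×111, 59×42, 96 mm and 52 mm spacing. In the handle frame the pockets are tin (0.108, 0.054), boxes (0.108/0.204, −0.035/−0.087). Now I'll go to the tin.

```bash
cat >> h.py <<'E'
H=np.array([.3635,-.2575])
def pk(x,y,z): return dp(H,x,y,z)
def items(cam,roi=(0,0,640,400),draw=None):
    c=optics.camera(cam); im=c["color"]; hsv=cv2.cvtColor(im,cv2.COLOR_RGB2HSV); Hh,S,V=[hsv[...,i] for i in range(3)]
    yel=((Hh>17)&(Hh<33)&(S>170)&(V>90)).astype(np.uint8)*255
    blu=((Hh>95)&(Hh<125)&(S>100)&(V>60)).astype(np.uint8)*255
    if draw: cv2.imwrite(draw,im[:,:,::-1])
    return c,yel,blu
E
python3 - <<'E'
from h import *
plan([(0.428,0.054,0.17,-6.5)])
for n,p in dict(tin=(.1082,.054),tinR=(.2042,.054),FL=(.1082,-.035),FR=(.1082,-.087),RL=(.2042,-.035),RR=(.2042,-.087)).items(): print(n,np.round(pk(*p,.02),4))
E
```

```text
end row 15
T [[0.84,-0.03,0.11],[0.84,-0.03,0.11],[0.84,-0.03,0.11],[0.84,-0.03,0.11],[0.84,-0.03,0.11],[0.84,-0.04,0.11],[0.84,-0.04,0.11],[0.84,-0.04,0.11],[0.84,-0.04,0.11],[0.84,-0.04,0.11]] 
D [[0,0,0.04],[0,0,0.04],[0,0,0.04],[0,0,0.04],[0,0,0.04],[0,0,0.04],[0,0,0.04],[0,0,0.04],[0,0,0.04],[0,0,0.04]]
T [[0.84,-0.05,0.11],[0.84,-0.05,0.11],[0.84,-0.05,0.11],[0.84,-0.05,0.11],[0.84,-0.06,0.11]] 
D [[0,0,0.04],[0,0,0.04],[0,0,0.04],[0,0,0.04],[0,0,0.04]]
tin [ 0.4756 -0.2121  0.02  ]
tinR [ 0.5713 -0.2195  0.02  ]
FL [ 0.4687 -0.3008  0.02  ]
FR [ 0.4646 -0.3526  0.02  ]
RL [ 0.5644 -0.3082  0.02  ]
RR [ 0.5603 -0.3601  0.02  ]
```

Call:
jog_arm(translation=[[0.84,-0.03,0.11],[0.84,-0.03,0.11],[0.84,-0.03,0.11],[0.84,-0.03,0.11],[0.84,-0.03,0.11],[0.84,-0.04,0.11],[0.84,-0.04,0.11],[0.84,-0.04,0.11],[0.84,-0.04,0.11],[0.84,-0.04,0.11]], dr=[[0,0,0.04],[0,0,0.04],[0,0,0.04],[0,0,0.04],[0,0,0.04],[0,0,0.04],[0,0,0.04],[0,0,0.04],[0,0,0.04],[0,0,0.04]], jaw=[1,1,1,1,1,1,1,1,1,1])

```text
clock: 10.2
position: [0.4218, -0.0504, 0.1826]
ee_rot: [0.743, 0.67, -0.001, -0.001]
ft_force: [0.5, -0.3, 0.2]
grip_width: 1.0
grasp_force: 0.0
```

Call:
jog_arm(translation=[[0.84,-0.05,0.11],[0.84,-0.05,0.11],[0.84,-0.05,0.11],[0.84,-0.05,0.11],[0.84,-0.06,0.11],[0,0,0]], dr=[[0,0,0.04],[0,0,0.04],[0,0,0.04],[0,0,0.04],[0,0,0.04],[0,0,0]], jaw=[1,1,1,1,1,1])

```text
clock: 10.8
position: [0.4266, 0.056, 0.1687]
ee_rot: [0.746, 0.666, -0.001, -0.001]
ft_force: [0.3, 0.1, 1.0]
grip_width: 1.002
grasp_force: 0.0
```

```bash
python3 - <<'E'
from h import *
state()
c,y,b=items("wrist",draw="pics/w3.png")
print(*blobs(c,b,.024,(0,0,640,400),200),sep="\n")
im=c["color"]; lab=cv2.cvtColor(im,cv2.COLOR_RGB2HSV)
E
```

```text
t 10.8 pos [0.4266 0.056  0.1687] yawY -6.5 tilt 0.12 F [0.3 0.1 1. ] w 1.002 g 0.0 j [-0.57 -0.07  0.32  2.04  0.02  1.17 -0.37]
(0.4296, 0.0518, 0.0409, 0.0788, 84.8, [320.0, 188.0])
```

View pics/w3.png

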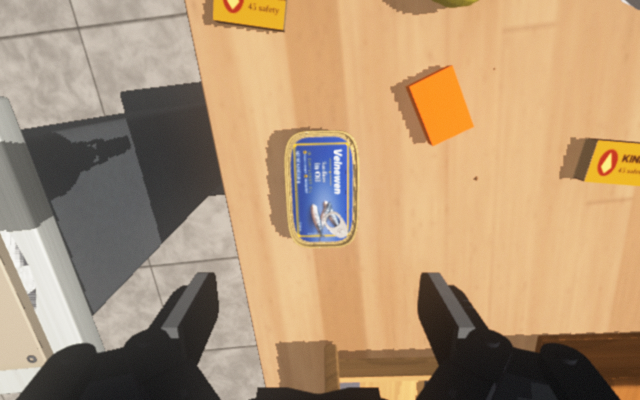

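The tin is centred at pixel (321,189) under the gripper, at (0.4296, 0.0518), with its short axis at −5.2°. Descending to grip it.

```bash
python3 - <<'E'
from h import *
plan([(0.4297,0.0517,0.10,-5.2),(0.4297,0.0517,0.006,-5.2)])
E
```

```text
end row 4
end row 9
T [[-0.02,0.03,0.69],[-0.02,0.03,0.69],[-0.02,0.03,0.69],[-0.02,0.03,0.69],[0,0,0.75],[0,0,0.75],[0,0,0.75],[0,0,0.75],[0,0,0.75]] 
D [[-0.01,0,-0.09],[-0.01,0,-0.09],[-0.01,0,-0.09],[-0.01,0,-0.09],[0,0,0],[0,0,0],[0,0,0],[0,0,0],[0,0,0]]
```

Call:
jog_arm(translation=[[-0.02,0.03,0.69],[-0.02,0.03,0.69],[-0.02,0.03,0.69],[-0.02,0.03,0.69],[0,0,0.75],[0,0,0.75],[0,0,0.75],[0,0,0.75],[0,0,0.75],[0,0,0]], dr=[[0,0,-0.09],[0,0,-0.09],[0,0,-0.09],[0,0,-0.09],[0,0,0],[0,0,0],[0,0,0],[0,0,0],[0,0,0],[0,0,0]], jaw=[1,1,1,1,1,1,1,1,1,1], squeeze=40)

```text
clock: 11.85
position: [0.4285, 0.0502, 0.0053]
ee_rot: [0.739, 0.674, -0.002, -0.001]
ft_force: [-1.1, -0.3, 0.5]
grip_width: 1.002
grasp_force: 0.0
```

Call:
jog_arm(translation=[[0,0,0],[0,0,0],[0,0,0],[0,0,0],[0,0,0],[0,0,0]], dr=[[0,0,0],[0,0,0],[0,0,0],[0,0,0],[0,0,0],[0,0,0]], jaw=[0.5,0.5,0.5,0.5,0.5,0.5])

```text
clock: 12.45
position: [0.431, 0.0516, 0.0085]
ee_rot: [0.739, 0.674, 0.0, 0.0]
ft_force: [-3.5, -1.8, 8.5]
grip_width: 0.685
grasp_force: 41.2
```

```bash
python3 - <<'E'
from h import *
state()
p=pk(.1082,.054,.10)
plan([(0.4297,0.05,0.11,-5.2),(*p,YAW)])
E
```

```text
t 12.45 pos [0.431  0.0516 0.0085] yawY -5.3 tilt 0.06 F [-3.5 -1.8  8.5] w 0.685 g 41.2 j [-0.54  0.19  0.34  2.18 -0.09  0.78 -0.24]
end row 5
end row 17
T [[-0.01,-0.01,-0.81],[-0.01,-0.01,-0.81],[-0.01,-0.01,-0.81],[-0.01,-0.01,-0.81],[-0.01,-0.01,-0.81],[-0.86,0.23,0.03],[-0.86,0.23,0.03],[-0.86,0.23,0.03],[-0.86,0.23,0.03],[-0.86,0.23,0.03]] 
D [[0,0,0],[0,0,0],[0,0,0],[0,0,0],[0,0,0],[0,0,-0.02],[0,0,-0.02],[0,0,-0.02],[0,0,-0.02],[0,0,-0.02]]
T [[-0.86,0.23,0.03],[-0.86,0.23,0.03],[-0.86,0.22,0.03],[-0.86,0.22,0.03],[-0.86,0.22,0.03],[-0.86,0.22,0.03],[-0.86,0.22,0.03]] 
D [[0,0,-0.02],[0,0,-0.02],[0,0,-0.02],[0,0,-0.02],[0,0,-0.02],[0,0,-0.02],[0,0,-0.02]]
```

Call:
jog_arm(translation=[[0,0,-0.81],[0,0,-0.81],[0,0,-0.81],[0,0,-0.81],[0,0,-0.81],[-0.86,0.23,0.03],[-0.86,0.23,0.03],[-0.86,0.23,0.03],[-0.86,0.23,0.03],[-0.86,0.23,0.03]], dr=[[0,0,0],[0,0,0],[0,0,0],[0,0,0],[0,0,0],[0,0,-0.02],[0,0,-0.02],[0,0,-0.02],[0,0,-0.02],[0,0,-0.02]], jaw=[0.5,0.5,0.5,0.5,0.5,0.5,0.5,0.5,0.5,0.5])

```text
clock: 13.45
position: [0.4499, -0.0587, 0.1057]
ee_rot: [0.736, 0.677, 0.001, 0.0]
ft_force: [0.2, 0.2, -1.6]
grip_width: 0.689
grasp_force: 44.3
```

Call:
jog_arm(translation=[[-0.86,0.23,0.03],[-0.86,0.23,0.03],[-0.86,0.22,0.03],[-0.86,0.22,0.03],[-0.86,0.22,0.03],[-0.86,0.22,0.03],[-0.86,0.22,0.03],[0,0,0]], dr=[[0,0,-0.02],[0,0,-0.02],[0,0,-0.02],[0,0,-0.02],[0,0,-0.02],[0,0,-0.02],[0,0,-0.02],[0,0,0]], jaw=[0.5,0.5,0.5,0.5,0.5,0.5,0.5,0.5])

```text
clock: 14.25
position: [0.4763, -0.2141, 0.1004]
ee_rot: [0.734, 0.679, -0.0, 0.001]
ft_force: [-0.4, 0.4, -1.2]
grip_width: 0.682
grasp_force: 44.3
```

```bash
python3 - <<'E'
from h import *
state()
c,y,b=items("wrist")
z=manip.get_obs()["position"][2]
print(*blobs(c,b,z+.016,(0,0,640,400),200),sep="\n")
cv2.imwrite("pics/w4.png",c["color"][:,:,::-1])
print(np.round(pk(.1082,.054,.1),4))
plan([(*pk(.1082,.054,.06),YAW),(*pk(.1082,.054,.0265),YAW)],step=.6)
E
```

```text
t 14.25 pos [ 0.4763 -0.2141  0.1004] yawY -4.5 tilt 0.11 F [-0.4  0.4 -1.2] w 0.682 g 44.3 j [-0.19  0.25  0.6   1.91 -0.16  1.03  0.39]
(0.4528, -0.2103, 0.0024, 0.071, 85.4, [260.0, 286.0])
(0.5006, -0.2144, 0.0028, 0.0725, 85.5, [375.0, 286.0])
(0.4767, -0.2125, 0.0412, 0.0782, 85.5, [310.0, 281.0])
(0.4802, -0.1696, 0.004, 0.0394, -4.5, [318.0, 195.0])
[ 0.4756 -0.2121  0.1   ]
end row 3
end row 6
T [[0,-0.01,0.54],[0,-0.01,0.54],[0,-0.01,0.54],[0,0,0.45],[0,0,0.45],[0,0,0.45]] 
D [[0,0,0],[0,0,0],[0,0,0],[0,0,0],[0,0,0],[0,0,0]]
```

View pics/w4.png

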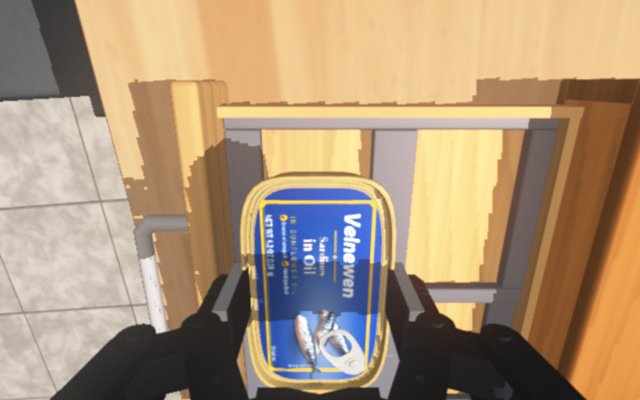

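The tin is held level at (312,280) over the front tin pocket. The pocket's rims appear at u≈263 and 373, and I'll cross-check them.

```bash
python3 - <<'E'
from h import *
c=optics.camera("wrist"); a=np.radians(YAW); A=np.array([[np.cos(a),np.sin(a)],[-np.sin(a),np.cos(a)]])
for n,p,z in [("front rim",(263,150),.028),("mid bar L",(374,150),.028),("mid bar R",(416,160),.028),("left rim",(320,129),.028),("left floor",(320,131),.018)]:
    print(n,(A@(ray(c,p,z)[:2]-H)).round(4))
state()
E
```

```text
front rim [0.0757 0.0989]
mid bar L [0.1437 0.0989]
mid bar R [0.17   0.0927]
left rim [0.1106 0.1116]
left floor [0.1107 0.1091]
t 14.35 pos [ 0.4764 -0.211   0.1   ] yawY -4.3 tilt 0.03 F [-0.   1.1 -1.5] w 0.686 g 44.3 j [-0.19  0.24  0.59  1.92 -0.16  1.03  0.39]
```

Call:
jog_arm(translation=[[-0.03,0,0.6],[0,0,0.6],[0,0,0.6],[0,0,0.4],[0,0,0.3],[0,0,0.2],[0,0,0.15],[0,0,0]], dr=[[0,0,-0.03],[0,0,0],[0,0,0],[0,0,0],[0,0,0],[0,0,0],[0,0,0],[0,0,0]], jaw=[0.5,0.5,0.5,0.5,0.5,0.5,0.5,0.5])

```text
clock: 15.15
position: [0.4764, -0.2115, 0.0281]
ee_rot: [0.732, 0.681, -0.0, -0.0]
ft_force: [-0.3, -0.3, -2.3]
grip_width: 0.686
grasp_force: 44.3
```

Call:
jog_arm(translation=[[0,0,0.05],[0,0,0],[0,0,0],[0,0,0],[0,0,-0.3],[0,0,-0.7],[0,0,-0.9],[0,0,-0.9],[0,0,-0.9],[0,0,0]], dr=[[0,0,0],[0,0,0],[0,0,0],[0,0,0],[0,0,0],[0,0,0],[0,0,0],[0,0,0],[0,0,0],[0,0,0]], jaw=[0.5,0.84,0.84,0.84,0.84,0.84,0.84,0.84,0.84,0.84])

```text
clock: 16.15
position: [0.4781, -0.2124, 0.1229]
ee_rot: [0.732, 0.681, 0.002, 0.002]
ft_force: [1.5, 0.1, -0.5]
grip_width: 0.837
grasp_force: 0.0
```

```bash
cat >> h.py <<'E'
def rel(q):
    a=np.radians(YAW); A=np.array([[np.cos(a),np.sin(a)],[-np.sin(a),np.cos(a)]]); return (A@(np.array(q[:2])-H)).round(4)
E
python3 - <<'E'
from h import *
state()
c,y,b=items("wrist",draw="pics/w5.png")
for q in blobs(c,b,.042,(0,0,640,400),200): print(q,rel(q))
c,y,b=items("top")
for q in blobs(c,b,.042,(340,120,490,268)): print("top tin",q,rel(q))
for q in blobs(c,y,.015,(180,120,345,268)): print(q)
plan([(.6819,.0447,.20,-12.5)])
E
```

```text
t 16.15 pos [ 0.4781 -0.2124  0.1229] yawY -4.2 tilt 0.3 F [ 1.5  0.1 -0.5] w 0.837 g 0.0 j [-0.21  0.21  0.6   1.89 -0.14  1.07  0.38]
(0.5011, -0.2134, 0.0024, 0.07, 85.9, [351.0, 210.0]) [0.1338 0.0546]
(0.4768, -0.2113, 0.0415, 0.0785, 85.9, [312.0, 207.0]) [0.1094 0.0549]
(0.4801, -0.1674, 0.0032, 0.0389, -4.2, [314.0, 148.0]) [0.1093 0.0989]
top tin (0.4767, -0.1934, 0.0456, 0.0506, 87.1, [402.0, 215.0]) [0.1079 0.0727]
(0.3858, 0.3587, 0.0319, 0.0481, -11.9, [206.0, 250.0])
(0.3894, 0.2031, 0.0315, 0.0482, -14.5, [261.0, 249.0])
(0.5262, 0.2159, 0.0233, 0.0342, 62.6, [257.0, 200.0])
(0.6819, 0.0445, 0.0302, 0.0475, -11.3, [315.0, 148.0])
end row 16
T [[0.68,0.47,-0.2],[0.68,0.46,-0.2],[0.68,0.45,-0.2],[0.69,0.45,-0.2],[0.69,0.44,-0.2],[0.7,0.43,-0.2],[0.7,0.43,-0.2],[0.7,0.42,-0.2],[0.71,0.41,-0.2],[0.71,0.41,-0.2]] 
D [[0,0,0.13],[0,0,0.13],[0,0,0.13],[0,0,0.13],[0,0,0.13],[0,0,0.13],[0,0,0.13],[0,0,0.13],[0,0,0.13],[0,0,0.13]]
T [[0.72,0.4,-0.2],[0.72,0.4,-0.2],[0.72,0.39,-0.2],[0.73,0.38,-0.2],[0.73,0.38,-0.2],[0.73,0.37,-0.2]] 
D [[0,0,0.13],[0,0,0.13],[0,0,0.13],[0,0,0.13],[0,0,0.13],[0,0,0.13]]
```

The tin is seated: label size and heading match the seated height, and it reads (0.109, 0.055) against the pocket. Next is the far box.

Call:
jog_arm(translation=[[0.68,0.47,-0.2],[0.68,0.46,-0.2],[0.68,0.45,-0.2],[0.69,0.45,-0.2],[0.69,0.44,-0.2],[0.7,0.43,-0.2],[0.7,0.43,-0.2],[0.7,0.42,-0.2],[0.71,0.41,-0.2],[0.71,0.41,-0.2]], dr=[[0,0,0.13],[0,0,0.13],[0,0,0.13],[0,0,0.13],[0,0,0.13],[0,0,0.13],[0,0,0.13],[0,0,0.13],[0,0,0.13],[0,0,0.13]], jaw=[0.9,0.9,0.9,0.9,0.9,0.9,0.9,0.9,0.9,0.9])

```text
clock: 17.25
position: [0.6046, -0.0508, 0.1685]
ee_rot: [0.763, 0.647, -0.001, -0.001]
ft_force: [0.4, -0.2, -0.3]
grip_width: 0.899
grasp_force: 0.0
```

Call:
jog_arm(translation=[[0.72,0.4,-0.1],[0.72,0.4,0],[0.72,0.39,0],[0.73,0.38,0],[0.73,0.38,0],[0.73,0.37,0],[0,0,0]], dr=[[0,0,0.13],[0,0,0.13],[0,0,0.13],[0,0,0.13],[0,0,0.13],[0,0,0.13],[0,0,0]], jaw=[0.9,0.9,0.9,0.9,0.9,0.9,0.9])

```text
clock: 17.95
position: [0.6821, 0.0479, 0.17]
ee_rot: [0.779, 0.627, -0.001, -0.001]
ft_force: [-0.5, -0.1, -0.9]
grip_width: 0.902
grasp_force: 0.0
```

```bash
cat >> h.py <<'E'
def box_here(xy,r=.06):
    c,y,b=items("wrist"); state()
    best=None
    for q in blobs(c,cv2.morphologyEx(y,cv2.MORPH_CLOSE,np.ones((9,9),np.uint8)),.015,(0,0,640,400),200):
        print(q)
        if np.hypot(q[0]-xy[0],q[1]-xy[1])<r and q[2]*q[3]>.001: best=q
    return best
E
python3 - <<'E'
from h import *
q=box_here((.6819,.0445))
plan([(q[0],q[1],.09,q[4]),(q[0],q[1],.005,q[4])])
E
```

```text
t 18.0 pos [0.6815 0.0458 0.1703] yawY -12.4 tilt 0.14 F [-1.  -0.4 -0. ] w 0.899 g 0.0 j [-0.47  0.53  0.48  1.39 -0.25  1.29 -0.19]
(0.6855, 0.0453, 0.0356, 0.053, -12.2, [322.0, 185.0])
(0.5362, 0.2033, 0.043, 0.0758, -12.3, [86.0, 25.0])
end row 4
end row 8
T [[0,0.04,0.8],[0,0.04,0.8],[0,0.04,0.8],[0,0.04,0.8],[0,0,0.85],[0,0,0.85],[0,0,0.85],[0,0,0.85]] 
D [[-0.01,0,-0.01],[-0.01,0,-0.01],[-0.01,0,-0.01],[-0.01,0,-0.01],[0,0,0],[0,0,0],[0,0,0],[0,0,0]]
```

Call:
jog_arm(translation=[[0,0.04,0.8],[0,0.04,0.8],[0,0.04,0.8],[0,0.04,0.8],[0,0,0.85],[0,0,0.85],[0,0,0.85],[0,0,0.85],[0,0,0]], dr=[[0,0,0],[0,0,0],[0,0,0],[0,0,0],[0,0,0],[0,0,0],[0,0,0],[0,0,0],[0,0,0]], jaw=[0.9,0.9,0.9,0.9,0.9,0.9,0.9,0.9,0.9], squeeze=25)

```text
clock: 18.9
position: [0.6828, 0.0423, 0.0036]
ee_rot: [0.78, 0.626, -0.003, -0.001]
ft_force: [-1.1, 0.7, 0.0]
grip_width: 0.9
grasp_force: 0.0
```

Call:
jog_arm(translation=[[0,0,0],[0,0,0],[0,0,0],[0,0,0],[0,0,0],[0,0,0]], dr=[[0,0,0],[0,0,0],[0,0,0],[0,0,0],[0,0,0],[0,0,0]], jaw=[0.4,0.4,0.4,0.4,0.4,0.4])

```text
clock: 19.5
position: [0.6866, 0.0434, 0.0086]
ee_rot: [0.78, 0.626, 0.001, 0.001]
ft_force: [-0.8, -0.9, 6.2]
grip_width: 0.617
grasp_force: 27.0
```

```bash
python3 - <<'E'
from h import *
state()
p=pk(.205,-.087,.11)
plan([(.682,.04,0.12,-12.2),(.56,-.1,.13,-9),(*p,YAW)])
E
```

```text
t 19.5 pos [0.6866 0.0434 0.0086] yawY -12.5 tilt 0.12 F [-0.8 -0.9  6.2] w 0.617 g 27.0 j [-0.43  0.69  0.43  1.5  -0.32  1.01 -0.14]
end row 5
end row 14
end row 26
T [[-0.03,-0.03,-0.89],[-0.03,-0.03,-0.89],[-0.03,-0.03,-0.89],[-0.03,-0.03,-0.89],[-0.03,-0.03,-0.89],[-0.72,-0.4,-0.04],[-0.72,-0.4,-0.04],[-0.72,-0.41,-0.04],[-0.72,-0.41,-0.04],[-0.71,-0.42,-0.04]] 
D [[0.01,0,-0.02],[0.01,0,-0.02],[0.01,0,-0.02],[0.01,0,-0.02],[0.01,0,-0.02],[0,0,-0.09],[0,0,-0.09],[0,0,-0.09],[0,0,-0.09],[0,0,-0.09]]
T [[-0.71,-0.42,-0.04],[-0.71,-0.43,-0.04],[-0.7,-0.43,-0.04],[-0.7,-0.43,-0.04],[-0.86,0.14,0.07],[-0.86,0.13,0.07],[-0.86,0.13,0.07],[-0.86,0.12,0.07],[-0.86,0.12,0.07],[-0.86,0.11,0.07]] 
D [[0,0,-0.09],[0,0,-0.09],[0,0,-0.09],[0,0,-0.09],[0,0,-0.09],[0,0,-0.09],[0,0,-0.09],[0,0,-0.09],[0,0,-0.09],[0,0,-0.09]]
T [[-0.86,0.11,0.07],[-0.86,0.1,0.07],[-0.86,0.09,0.07],[-0.86,0.09,0.07],[-0.86,0.08,0.07],[-0.86,0.08,0.07]] 
D [[0,0,-0.09],[0,0,-0.09],[0,0,-0.09],[0,0,-0.09],[0,0,-0.09],[0,0,-0.09]]
```

Call:
jog_arm(translation=[[0,0,-0.89],[-0.05,-0.05,-0.89],[-0.05,-0.05,-0.89],[-0.05,-0.05,-0.89],[0,0,-0.89],[-0.72,-0.4,-0.04],[-0.72,-0.4,-0.04],[-0.72,-0.41,-0.04],[-0.72,-0.41,-0.04],[-0.71,-0.42,-0.04]], dr=[[0,0,-0.02],[0,0,-0.02],[0,0,-0.02],[0,0,-0.02],[0,0,-0.02],[0,0,-0.09],[0,0,-0.09],[0,0,-0.09],[0,0,-0.09],[0,0,-0.09]], jaw=[0.4,0.4,0.4,0.4,0.4,0.4,0.4,0.4,0.4,0.4])

```text
clock: 20.5
position: [0.613, -0.0376, 0.1237]
ee_rot: [0.768, 0.641, 0.0, 0.0]
ft_force: [-0.6, -0.4, 0.6]
grip_width: 0.621
grasp_force: 26.3
```

Call:
jog_arm(translation=[[-0.71,-0.42,-0.04],[-0.71,-0.43,-0.04],[-0.7,-0.43,-0.04],[-0.7,-0.43,-0.04],[-0.86,0.14,0.07],[-0.86,0.13,0.07],[-0.86,0.13,0.07],[-0.86,0.12,0.07],[-0.86,0.12,0.07],[-0.86,0.11,0.07]], dr=[[0,0,-0.09],[0,0,-0.09],[0,0,-0.09],[0,0,-0.09],[0,0,-0.09],[0,0,-0.09],[0,0,-0.09],[0,0,-0.09],[0,0,-0.09],[0,0,-0.09]], jaw=[0.4,0.4,0.4,0.4,0.4,0.4,0.4,0.4,0.4,0.4])

```text
clock: 21.5
position: [0.5598, -0.2309, 0.1169]
ee_rot: [0.747, 0.665, 0.0, 0.0]
ft_force: [0.3, -0.4, 0.4]
grip_width: 0.616
grasp_force: 26.3
```

Call:
jog_arm(translation=[[-0.86,0.11,0.07],[-0.86,0.1,0.07],[-0.86,0.09,0.07],[-0.86,0.09,0.07],[-0.86,0.08,0.07],[-0.86,0.08,0.07],[0,0,0],[0,0,0]], dr=[[0,0,-0.09],[0,0,-0.09],[0,0,-0.09],[0,0,-0.09],[0,0,-0.09],[0,0,-0.09],[0,0,0],[0,0,0]], jaw=[0.4,0.4,0.4,0.4,0.4,0.4,0.4,0.4])

```text
clock: 22.3
position: [0.5604, -0.3597, 0.1062]
ee_rot: [0.735, 0.678, 0.0, -0.0]
ft_force: [-0.8, 1.3, -1.0]
grip_width: 0.617
grasp_force: 26.3
```

```bash
cat >> h.py <<'E'
def held(off=.007):
    c,y,b=items("wrist"); o=manip.get_obs()["position"]
    for q in blobs(c,cv2.morphologyEx(y,cv2.MORPH_CLOSE,np.ones((9,9),np.uint8)),o[2]+off,(150,150,500,400),300): print("held?",q,"rel",rel(q))
    print("tcp rel",rel(o)); return c
E
python3 - <<'E'
from h import *
state(); c=held(); cv2.imwrite("pics/w6.png",c["color"][:,:,::-1])
plan([(*pk(.2045,-.0865,.06),YAW),(*pk(.2045,-.0865,.0275),YAW)],step=.6)
E
```

```text
t 22.3 pos [ 0.5604 -0.3597  0.1062] yawY -4.6 tilt 0.02 F [-0.8  1.3 -1. ] w 0.617 g 26.3 j [ 0.1   0.56  0.56  1.51 -0.32  1.16  0.64]
held? (0.5609, -0.3575, 0.0358, 0.053, -3.5, [318.0, 278.0]) rel [ 0.2046 -0.0844]
tcp rel [ 0.2047 -0.0856]
end row 4
end row 7
T [[-0.01,0,0.46],[-0.01,0,0.46],[-0.01,0,0.46],[-0.01,0,0.46],[0,0,0.43],[0,0,0.43],[0,0,0.43]] 
D [[0,0,0],[0,0,0],[0,0,0],[0,0,0],[0,0,0],[0,0,0],[0,0,0]]
```

View pics/w6.png

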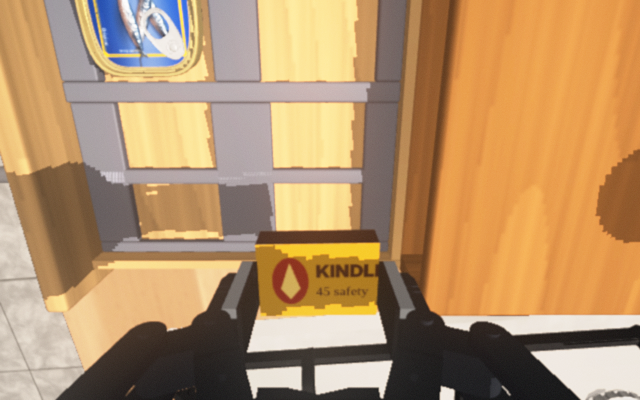

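The box is held squarely at (318,278). The rear right pocket is at u 272–362, v 184–241, and the seated tin shows at the top left. Cross-checking the pocket.

```bash
python3 - <<'E'
from h import *
c=optics.camera("wrist"); print("cam",rel(-c["R"].T@c["t"]))
for n,p,z in [("RR front rim",(272,210),.025),("RR floor back",(362,210),.018),("divider lowY",(300,184),.025),("divider hiY",(300,170),.025),("outer rim",(300,240),.025),("outer floor",(300,240),.018)]:
    print(n,rel(ray(c,p,z)))
state()
E
```

```text
cam [ 0.2051 -0.001 ]
RR front rim [ 0.174 -0.083]
RR floor back [ 0.2358 -0.0856]
divider lowY [ 0.1932 -0.0647]
divider hiY [ 0.1934 -0.0553]
outer rim [ 0.1926 -0.1052]
outer floor [ 0.1922 -0.1085]
t 22.4 pos [ 0.5612 -0.3583  0.1063] yawY -4.5 tilt 0.05 F [ 0.   0.7 -1. ] w 0.617 g 26.3 j [ 0.1   0.56  0.56  1.51 -0.32  1.16  0.64]
```

Call:
jog_arm(translation=[[-0.12,0,0.6],[0,0,0.6],[0,0,0.6],[0,0,0.5],[0,0,0.4],[0,0,0.25],[0,0,0.15],[0,0,0]], dr=[[0,0,0.1],[0,0,0.1],[0,0,0],[0,0,0],[0,0,0],[0,0,0],[0,0,0],[0,0,0]], jaw=[0.4,0.4,0.4,0.4,0.4,0.4,0.4,0.4])

```text
clock: 23.2
position: [0.5605, -0.3624, 0.0284]
ee_rot: [0.739, 0.673, -0.0, -0.0]
ft_force: [0.0, -1.4, -0.0]
grip_width: 0.616
grasp_force: 26.3
```

```bash
python3 - <<'E'
from h import *
state(); print(rel(manip.get_obs()["position"]))
E
```

```text
t 23.2 pos [ 0.5605 -0.3624  0.0284] yawY -5.3 tilt 0.02 F [ 0.  -1.4 -0. ] w 0.616 g 26.3 j [ 0.12  0.65  0.53  1.56 -0.36  1.03  0.66]
[ 0.2046 -0.0893]
```

Call:
jog_arm(translation=[[0.05,0,0.04],[0,0,0],[0,0,0],[0,0,0],[0,0,-0.3],[0,0,-0.7],[0,0,-0.9],[0,0,-0.9],[0,0,-0.9],[0,0,0]], dr=[[0,0,0],[0,0,0],[0,0,0],[0,0,0],[0,0,0],[0,0,0],[0,0,0],[0,0,0],[0,0,0],[0,0,0]], jaw=[0.4,0.77,0.77,0.77,0.77,0.77,0.77,0.77,0.77,0.77])

```text
clock: 24.2
position: [0.5624, -0.3627, 0.1256]
ee_rot: [0.739, 0.673, 0.001, 0.003]
ft_force: [0.4, -0.0, 0.2]
grip_width: 0.771
grasp_force: 0.0
```

```bash
cat >> h.py <<'E'
def placed():
    c,y,b=items("wrist")
    for q in blobs(c,cv2.morphologyEx(y,cv2.MORPH_CLOSE,np.ones((9,9),np.uint8)),.033,(0,0,640,400),300): print("placed",q,"rel",rel(q))
    return c
def left():
    c,y,b=items("top")
    for q in blobs(c,y,.015,(180,120,345,268)): print("top",q)
E
python3 - <<'E'
from h import *
state(); placed(); left()
plan([(.45,-.1,.17,-8),(.39,.203,.16,-13)])
E
```

```text
t 24.2 pos [ 0.5624 -0.3627  0.1256] yawY -5.3 tilt 0.39 F [ 0.4 -0.   0.2] w 0.771 g 0.0 j [ 0.09  0.55  0.58  1.49 -0.31  1.19  0.62]
placed (0.5615, -0.3591, 0.036, 0.0534, -4.5, [315.0, 202.0]) rel [ 0.2053 -0.0859]
top (0.3859, 0.359, 0.0326, 0.047, -11.9, [206.0, 250.0])
top (0.3895, 0.2036, 0.0311, 0.0477, -13.2, [260.0, 248.0])
top (0.5243, 0.2138, 0.02, 0.0322, 73.2, [258.0, 201.0])
end row 13
end row 27
T [[0.77,-0.42,-0.15],[0.77,-0.42,-0.15],[0.77,-0.42,-0.15],[0.76,-0.42,-0.15],[0.76,-0.43,-0.15],[0.76,-0.43,-0.15],[0.76,-0.43,-0.15],[0.76,-0.43,-0.15],[0.76,-0.44,-0.15],[0.76,-0.44,-0.15]] 
D [[0,0,0.05],[0,0,0.05],[0,0,0.05],[0,0,0.05],[0,0,0.05],[0,0,0.05],[0,0,0.05],[0,0,0.05],[0,0,0.05],[0,0,0.05]]
T [[0.75,-0.44,-0.15],[0.75,-0.45,-0.15],[0.75,-0.45,-0.15],[0.83,-0.29,0.03],[0.83,-0.3,0.03],[0.83,-0.3,0.03],[0.83,-0.31,0.03],[0.83,-0.31,0.03],[0.82,-0.32,0.03],[0.82,-0.32,0.03]] 
D [[0,0,0.05],[0,0,0.05],[0,0,0.05],[0,0,0.09],[0,0,0.09],[0,0,0.09],[0,0,0.09],[0,0,0.09],[0,0,0.09],[0,0,0.09]]
T [[0.82,-0.33,0.03],[0.82,-0.33,0.03],[0.82,-0.34,0.03],[0.81,-0.34,0.03],[0.81,-0.35,0.03],[0.81,-0.35,0.03],[0.81,-0.36,0.03]] 
D [[0,0,0.09],[0,0,0.09],[0,0,0.09],[0,0,0.09],[0,0,0.09],[0,0,0.09],[0,0,0.09]]
```

Box 1 is seated: its size matches the seated height, at (0.205, −0.086), square. On to the box at (0.390, 0.203).

Call:
jog_arm(translation=[[0.77,-0.42,-0.15],[0.77,-0.42,-0.15],[0.77,-0.42,-0.15],[0.76,-0.42,-0.15],[0.76,-0.43,-0.15],[0.76,-0.43,-0.15],[0.76,-0.43,-0.15],[0.76,-0.43,-0.15],[0.76,-0.44,-0.15],[0.76,-0.44,-0.15]], dr=[[0,0,0.05],[0,0,0.05],[0,0,0.05],[0,0,0.05],[0,0,0.05],[0,0,0.05],[0,0,0.05],[0,0,0.05],[0,0,0.05],[0,0,0.05]], jaw=[0.9,0.9,0.9,0.9,0.9,0.9,0.9,0.9,0.9,0.9])

```text
clock: 25.3
position: [0.4743, -0.159, 0.1575]
ee_rot: [0.751, 0.66, -0.0, -0.0]
ft_force: [0.7, 0.5, 0.2]
grip_width: 0.898
grasp_force: 0.0
```

Call:
jog_arm(translation=[[0.75,-0.44,-0.15],[0.75,-0.45,-0.15],[0.75,-0.45,-0.15],[0.83,-0.29,0.03],[0.83,-0.3,0.03],[0.83,-0.3,0.03],[0.83,-0.31,0.03],[0.83,-0.31,0.03],[0.82,-0.32,0.03],[0.82,-0.32,0.03]], dr=[[0,0,0.05],[0,0,0.05],[0,0,0.05],[0,0,0.09],[0,0,0.09],[0,0,0.09],[0,0,0.09],[0,0,0.09],[0,0,0.09],[0,0,0.09]], jaw=[0.9,0.9,0.9,0.9,0.9,0.9,0.9,0.9,0.9,0.9])

```text
clock: 26.3
position: [0.4181, 0.0523, 0.1635]
ee_rot: [0.769, 0.64, -0.0, -0.0]
ft_force: [-0.0, 0.5, 0.5]
grip_width: 0.898
grasp_force: 0.0
```

Call:
jog_arm(translation=[[0.82,-0.33,0.03],[0.82,-0.33,0.03],[0.82,-0.34,0.03],[0.81,-0.34,0.03],[0.81,-0.35,0.03],[0.81,-0.35,0.03],[0.81,-0.36,0.03],[0,0,0]], dr=[[0,0,0.09],[0,0,0.09],[0,0,0.09],[0,0,0.09],[0,0,0.09],[0,0,0.09],[0,0,0.09],[0,0,0]], jaw=[0.9,0.9,0.9,0.9,0.9,0.9,0.9,0.9])

```text
clock: 27.1
position: [0.3873, 0.2055, 0.1581]
ee_rot: [0.781, 0.624, -0.0, -0.0]
ft_force: [0.9, -0.5, 0.6]
grip_width: 0.903
grasp_force: 0.0
```

```bash
python3 - <<'E'
from h import *
q=box_here((.3895,.2036))
plan([(q[0],q[1],.09,q[4]),(q[0],q[1],.005,q[4])])
E
```

```text
t 27.15 pos [0.3878 0.2039 0.1581] yawY -12.8 tilt 0.06 F [ 0.6 -1.2 -0.2] w 0.9 g 0.0 j [-0.7  -0.03  0.11  2.03  0.    1.14 -0.82]
(0.3926, 0.2043, 0.0359, 0.0526, -14.0, [324.0, 187.0])
(0.5492, 0.2029, 0.0572, 0.0642, -50.3, [512.0, 148.0])
(0.3858, 0.3457, 0.007, 0.0524, -12.8, [273.0, 5.0])
end row 4
end row 8
T [[0.02,0.05,0.68],[0.02,0.05,0.68],[0.02,0.05,0.68],[0.02,0.05,0.68],[0,0,0.85],[0,0,0.85],[0,0,0.85],[0,0,0.85]] 
D [[0,0,0.07],[0,0,0.07],[0,0,0.07],[0,0,0.07],[0,0,0],[0,0,0],[0,0,0],[0,0,0]]
```

Call:
jog_arm(translation=[[0.02,0.05,0.68],[0.02,0.05,0.68],[0.02,0.05,0.68],[0.02,0.05,0.68],[0,0,0.85],[0,0,0.85],[0,0,0.85],[0,0,0.85],[0,0,0]], dr=[[0,0,0.07],[0,0,0.07],[0,0,0.07],[0,0,0.07],[0,0,0],[0,0,0],[0,0,0],[0,0,0],[0,0,0]], jaw=[0.9,0.9,0.9,0.9,0.9,0.9,0.9,0.9,0.9])

```text
clock: 28.05
position: [0.3923, 0.2019, 0.0034]
ee_rot: [0.789, 0.615, -0.002, 0.0]
ft_force: [-0.2, 0.4, 0.2]
grip_width: 0.898
grasp_force: 0.0
```

Call:
jog_arm(translation=[[0,0,0],[0,0,0],[0,0,0],[0,0,0],[0,0,0],[0,0,0]], dr=[[0,0,0],[0,0,0],[0,0,0],[0,0,0],[0,0,0],[0,0,0]], jaw=[0.4,0.4,0.4,0.4,0.4,0.4])

```text
clock: 28.65
position: [0.3947, 0.2043, 0.0068]
ee_rot: [0.789, 0.615, 0.001, 0.0]
ft_force: [-1.4, -2.2, 7.6]
grip_width: 0.623
grasp_force: 27.0
```

```bash
python3 - <<'E'
from h import *
state()
plan([(.395,.195,0.12,-14),(.44,-.1,.13,-8),(*pk(.2045,-.035,.106),YAW)])
E
```

```text
t 28.65 pos [0.3947 0.2043 0.0068] yawY -14.1 tilt 0.11 F [-1.4 -2.2  7.6] w 0.623 g 27.0 j [-0.69  0.21  0.12  2.15 -0.04  0.78 -0.8 ]
end row 6
end row 20
end row 31
T [[-0.06,0.02,-0.75],[-0.06,0.02,-0.75],[-0.06,0.02,-0.75],[-0.06,0.02,-0.75],[-0.06,0.02,-0.75],[-0.06,0.02,-0.75],[-0.79,0.33,-0.03],[-0.79,0.32,-0.03],[-0.79,0.32,-0.03],[-0.79,0.31,-0.03]] 
D [[0,0,0],[0,0,0],[0,0,0],[0,0,0],[0,0,0],[0,0,0],[0,0,-0.11],[0,0,-0.11],[0,0,-0.11],[0,0,-0.11]]
T [[-0.8,0.3,-0.03],[-0.8,0.3,-0.03],[-0.8,0.29,-0.03],[-0.8,0.29,-0.03],[-0.8,0.28,-0.03],[-0.81,0.27,-0.03],[-0.81,0.27,-0.03],[-0.81,0.26,-0.03],[-0.81,0.26,-0.03],[-0.81,0.25,-0.03]] 
D [[0,0,-0.11],[0,0,-0.11],[0,0,-0.11],[0,0,-0.11],[0,0,-0.11],[0,0,-0.11],[0,0,-0.11],[0,0,-0.11],[0,0,-0.11],[0,0,-0.11]]
T [[-0.69,0.55,0.09],[-0.69,0.55,0.09],[-0.69,0.55,0.09],[-0.7,0.54,0.09],[-0.7,0.54,0.09],[-0.7,0.53,0.09],[-0.71,0.53,0.09],[-0.71,0.53,0.09],[-0.71,0.52,0.09],[-0.71,0.52,0.09]] 
D [[0,0,-0.08],[0,0,-0.08],[0,0,-0.08],[0,0,-0.08],[0,0,-0.08],[0,0,-0.08],[0,0,-0.08],[0,0,-0.08],[0,0,-0.08],[0,0,-0.08]]
T [[-0.72,0.51,0.09]] 
D [[0,0,-0.08]]
```

Call:
jog_arm(translation=[[0,0,-0.75],[-0.06,0.02,-0.75],[-0.06,0.02,-0.75],[-0.06,0.02,-0.75],[-0.06,0.02,-0.75],[-0.06,0.02,-0.75],[-0.79,0.33,-0.03],[-0.79,0.32,-0.03],[-0.79,0.32,-0.03],[-0.79,0.31,-0.03]], dr=[[0,0,0],[0,0,0],[0,0,0],[0,0,0],[0,0,0],[0,0,0],[0,0,-0.11],[0,0,-0.11],[0,0,-0.11],[0,0,-0.11]], jaw=[0.4,0.4,0.4,0.4,0.4,0.4,0.4,0.4,0.4,0.4])

```text
clock: 29.65
position: [0.4074, 0.1111, 0.1217]
ee_rot: [0.779, 0.627, 0.001, 0.0]
ft_force: [-0.2, -0.0, 0.1]
grip_width: 0.618
grasp_force: 26.5
```

Call:
jog_arm(translation=[[-0.8,0.3,-0.03],[-0.8,0.3,-0.03],[-0.8,0.29,-0.03],[-0.8,0.29,-0.03],[-0.8,0.28,-0.03],[-0.81,0.27,-0.03],[-0.81,0.27,-0.03],[-0.81,0.26,-0.03],[-0.81,0.26,-0.03],[-0.81,0.25,-0.03]], dr=[[0,0,-0.11],[0,0,-0.11],[0,0,-0.11],[0,0,-0.11],[0,0,-0.11],[0,0,-0.11],[0,0,-0.11],[0,0,-0.11],[0,0,-0.11],[0,0,-0.11]], jaw=[0.4,0.4,0.4,0.4,0.4,0.4,0.4,0.4,0.4,0.4])

```text
clock: 30.65
position: [0.4394, -0.0994, 0.1292]
ee_rot: [0.754, 0.657, 0.001, 0.0]
ft_force: [0.0, 0.5, 0.2]
grip_width: 0.62
grasp_force: 26.5
```

Call:
jog_arm(translation=[[-0.69,0.55,0.09],[-0.69,0.55,0.09],[-0.69,0.55,0.09],[-0.7,0.54,0.09],[-0.7,0.54,0.09],[-0.7,0.53,0.09],[-0.71,0.53,0.09],[-0.71,0.53,0.09],[-0.71,0.52,0.09],[-0.71,0.52,0.09]], dr=[[0,0,-0.08],[0,0,-0.08],[0,0,-0.08],[0,0,-0.08],[0,0,-0.08],[0,0,-0.08],[0,0,-0.08],[0,0,-0.08],[0,0,-0.08],[0,0,-0.08]], jaw=[0.4,0.4,0.4,0.4,0.4,0.4,0.4,0.4,0.4,0.4])

```text
clock: 31.65
position: [0.5532, -0.2885, 0.1064]
ee_rot: [0.735, 0.678, 0.0, 0.0]
ft_force: [-0.3, -1.7, -0.2]
grip_width: 0.62
grasp_force: 26.5
```

Call:
jog_arm(translation=[[-0.72,0.51,0.09],[0,0,0],[0,0,0]], dr=[[0,0,-0.08],[0,0,0],[0,0,0]], jaw=[0.4,0.4,0.4])

```text
clock: 31.95
position: [0.5636, -0.3069, 0.1039]
ee_rot: [0.734, 0.679, 0.0, -0.0]
ft_force: [-0.9, -0.8, -0.5]
grip_width: 0.625
grasp_force: 26.5
```

```bash
python3 - <<'E'
from h import *
state(); held(.008)
left()
E
```

```text
t 31.95 pos [ 0.5636 -0.3069  0.1039] yawY -4.4 tilt 0.01 F [-0.9 -0.8 -0.5] w 0.625 g 26.5 j [ 0.01  0.51  0.56  1.59 -0.29  1.13  0.56]
held? (0.5639, -0.3072, 0.0363, 0.0534, -4.4, [318.0, 285.0]) rel [ 0.2037 -0.034 ]
tcp rel [ 0.2033 -0.0331]
top (0.3859, 0.3589, 0.0324, 0.0472, -10.1, [205.0, 251.0])
top (0.525, 0.2139, 0.0211, 0.0377, 70.7, [258.0, 201.0])
```

Call:
jog_arm(translation=[[-0.03,0.04,0.6],[0,0,0.6],[0,0,0.6],[0,0,0.5],[0,0,0.4],[0,0,0.25],[0,0,0.15],[0,0,0]], dr=[[0,0,0],[0,0,0],[0,0,0],[0,0,0],[0,0,0],[0,0,0],[0,0,0],[0,0,0]], jaw=[0.4,0.4,0.4,0.4,0.4,0.4,0.4,0.4])

```text
clock: 32.85
position: [0.5646, -0.3077, 0.026]
ee_rot: [0.734, 0.679, -0.0, -0.0]
ft_force: [-0.6, 0.2, 0.0]
grip_width: 0.622
grasp_force: 26.5
```

```bash
python3 - <<'E'
from h import *
state(); print(rel(manip.get_obs()["position"]))
E
```

```text
t 32.85 pos [ 0.5646 -0.3077  0.026 ] yawY -4.4 tilt 0.02 F [-0.6  0.2  0. ] w 0.622 g 26.5 j [ 0.04  0.6   0.52  1.63 -0.34  1.    0.59]
[ 0.2044 -0.0344]
```

Call:
jog_arm(translation=[[0,0,0],[0,0,0],[0,0,0],[0,0,0],[0,0,-0.3],[0,0,-0.7],[0,0,-0.9],[0,0,-0.9],[0,0,-0.9],[0,0,0]], dr=[[0,0,0],[0,0,0],[0,0,0],[0,0,0],[0,0,0],[0,0,0],[0,0,0],[0,0,0],[0,0,0],[0,0,0]], jaw=[0.4,0.77,0.77,0.77,0.77,0.77,0.77,0.77,0.77,0.77])

```text
clock: 33.85
position: [0.5665, -0.309, 0.1238]
ee_rot: [0.734, 0.679, 0.001, 0.003]
ft_force: [-0.6, -0.6, -0.2]
grip_width: 0.772
grasp_force: 0.0
```

```bash
python3 - <<'E'
from h import *
state(); placed(); left()
plan([(.45,-.08,.17,-8),(.386,.359,.16,-12)],step=.92)
E
```

```text
t 33.85 pos [ 0.5665 -0.309   0.1238] yawY -4.4 tilt 0.38 F [-0.6 -0.6 -0.2] w 0.772 g 0.0 j [ 0.    0.49  0.57  1.57 -0.28  1.16  0.55]
placed (0.5615, -0.3591, 0.0358, 0.0534, -4.6, [315.0, 271.0]) rel [ 0.2053 -0.0859]
placed (0.5653, -0.3078, 0.0351, 0.0534, -4.5, [315.0, 206.0]) rel [ 0.2051 -0.0345]
top (0.3861, 0.3587, 0.0329, 0.0477, -9.4, [206.0, 250.0])
top (0.5248, 0.2137, 0.0226, 0.036, 72.4, [258.0, 201.0])
end row 12
end row 32
T [[0.73,-0.44,-0.17],[0.73,-0.44,-0.17],[0.72,-0.45,-0.17],[0.72,-0.45,-0.17],[0.72,-0.46,-0.17],[0.72,-0.46,-0.17],[0.71,-0.46,-0.17],[0.71,-0.47,-0.17],[0.71,-0.47,-0.17],[0.71,-0.47,-0.17]] 
D [[0,0,0.07],[0,0,0.07],[0,0,0.07],[0,0,0.07],[0,0,0.07],[0,0,0.07],[0,0,0.07],[0,0,0.07],[0,0,0.07],[0,0,0.07]]
T [[0.7,-0.48,-0.17],[0.7,-0.48,-0.17],[0.85,-0.25,0.02],[0.85,-0.25,0.02],[0.85,-0.25,0.02],[0.85,-0.26,0.02],[0.85,-0.26,0.02],[0.85,-0.26,0.02],[0.85,-0.27,0.02],[0.85,-0.27,0.02]] 
D [[0,0,0.07],[0,0,0.07],[0,0,0.05],[0,0,0.05],[0,0,0.05],[0,0,0.05],[0,0,0.05],[0,0,0.05],[0,0,0.05],[0,0,0.05]]
T [[0.84,-0.27,0.02],[0.84,-0.28,0.02],[0.84,-0.28,0.02],[0.84,-0.28,0.02],[0.84,-0.28,0.02],[0.84,-0.29,0.02],[0.84,-0.29,0.02],[0.84,-0.29,0.02],[0.84,-0.3,0.02],[0.84,-0.3,0.02]] 
D [[0,0,0.05],[0,0,0.05],[0,0,0.05],[0,0,0.05],[0,0,0.05],[0,0,0.05],[0,0,0.05],[0,0,0.05],[0,0,0.05],[0,0,0.05]]
T [[0.83,-0.3,0.02],[0.83,-0.3,0.02]] 
D [[0,0,0.05],[0,0,0.05]]
```

Two boxes are seated. Now the last box, at (0.386, 0.359).

Call:
jog_arm(translation=[[0.73,-0.44,-0.17],[0.73,-0.44,-0.17],[0.72,-0.45,-0.17],[0.72,-0.45,-0.17],[0.72,-0.46,-0.17],[0.72,-0.46,-0.17],[0.71,-0.46,-0.17],[0.71,-0.47,-0.17],[0.71,-0.47,-0.17],[0.71,-0.47,-0.17]], dr=[[0,0,0.07],[0,0,0.07],[0,0,0.07],[0,0,0.07],[0,0,0.07],[0,0,0.07],[0,0,0.07],[0,0,0.07],[0,0,0.07],[0,0,0.07]], jaw=[0.9,0.9,0.9,0.9,0.9,0.9,0.9,0.9,0.9,0.9])

```text
clock: 34.95
position: [0.4678, -0.117, 0.1609]
ee_rot: [0.75, 0.661, -0.0, -0.0]
ft_force: [0.1, -1.1, 0.0]
grip_width: 0.9
grasp_force: 0.0
```

Call:
jog_arm(translation=[[0.7,-0.48,-0.17],[0.7,-0.48,-0.17],[0.85,-0.25,0.02],[0.85,-0.25,0.02],[0.85,-0.25,0.02],[0.85,-0.26,0.02],[0.85,-0.26,0.02],[0.85,-0.26,0.02],[0.85,-0.27,0.02],[0.85,-0.27,0.02]], dr=[[0,0,0.07],[0,0,0.07],[0,0,0.05],[0,0,0.05],[0,0,0.05],[0,0,0.05],[0,0,0.05],[0,0,0.05],[0,0,0.05],[0,0,0.05]], jaw=[0.9,0.9,0.9,0.9,0.9,0.9,0.9,0.9,0.9,0.9])

```text
clock: 35.95
position: [0.4226, 0.0965, 0.1653]
ee_rot: [0.763, 0.647, -0.001, -0.0]
ft_force: [1.3, 0.6, 0.2]
grip_width: 0.902
grasp_force: 0.0
```

Call:
jog_arm(translation=[[0.84,-0.27,0.02],[0.84,-0.28,0.02],[0.84,-0.28,0.02],[0.84,-0.28,0.02],[0.84,-0.28,0.02],[0.84,-0.29,0.02],[0.84,-0.29,0.02],[0.84,-0.29,0.02],[0.84,-0.3,0.02],[0.84,-0.3,0.02]], dr=[[0,0,0.05],[0,0,0.05],[0,0,0.05],[0,0,0.05],[0,0,0.05],[0,0,0.05],[0,0,0.05],[0,0,0.05],[0,0,0.05],[0,0,0.05]], jaw=[0.9,0.9,0.9,0.9,0.9,0.9,0.9,0.9,0.9,0.9])

```text
clock: 36.95
position: [0.3898, 0.3157, 0.1602]
ee_rot: [0.774, 0.634, -0.001, 0.0]
ft_force: [0.7, 0.1, 0.2]
grip_width: 0.898
grasp_force: 0.0
```

Call:
jog_arm(translation=[[0.83,-0.3,0.02],[0.83,-0.3,0.02],[0,0,0]], dr=[[0,0,0.05],[0,0,0.05],[0,0,0]], jaw=[0.9,0.9,0.9])

```text
clock: 37.25
position: [0.3822, 0.3613, 0.159]
ee_rot: [0.775, 0.632, -0.001, -0.0]
ft_force: [0.4, -0.1, 0.2]
grip_width: 0.899
grasp_force: 0.0
```

```bash
python3 - <<'E'
from h import *
q=box_here((.386,.3587))
plan([(q[0],q[1],.09,q[4]),(q[0],q[1],.005,q[4])])
E
```

```text
t 37.3 pos [0.383  0.3595 0.159 ] yawY -11.6 tilt 0.09 F [-0.5 -0.5  0.7] w 0.9 g 0.0 j [-0.87  0.17  0.03  1.82 -0.01  1.16 -1.04]
(0.5498, 0.1953, 0.0572, 0.0784, -54.6, [522.0, 314.0])
(0.3893, 0.3606, 0.0361, 0.0528, -12.7, [326.0, 186.0])
end row 4
end row 8
T [[0.02,0.06,0.69],[0.02,0.06,0.69],[0.02,0.06,0.69],[0.02,0.06,0.69],[0,0,0.85],[0,0,0.85],[0,0,0.85],[0,0,0.85]] 
D [[0,0,0.07],[0,0,0.07],[0,0,0.07],[0,0,0.07],[0,0,0],[0,0,0],[0,0,0],[0,0,0]]
```

Call:
jog_arm(translation=[[0.02,0.06,0.69],[0.02,0.06,0.69],[0.02,0.06,0.69],[0.02,0.06,0.69],[0,0,0.85],[0,0,0.85],[0,0,0.85],[0,0,0.85],[0,0,0]], dr=[[0,0,0.07],[0,0,0.07],[0,0,0.07],[0,0,0.07],[0,0,0],[0,0,0],[0,0,0],[0,0,0],[0,0,0]], jaw=[0.9,0.9,0.9,0.9,0.9,0.9,0.9,0.9,0.9])

```text
clock: 38.2
position: [0.389, 0.3568, 0.0033]
ee_rot: [0.782, 0.623, -0.003, 0.001]
ft_force: [-0.6, -0.0, -0.9]
grip_width: 0.895
grasp_force: 0.0
```

Call:
jog_arm(translation=[[0,0,0],[0,0,0],[0,0,0],[0,0,0],[0,0,0],[0,0,0]], dr=[[0,0,0],[0,0,0],[0,0,0],[0,0,0],[0,0,0],[0,0,0]], jaw=[0.4,0.4,0.4,0.4,0.4,0.4])

```text
clock: 38.8
position: [0.391, 0.3599, 0.0071]
ee_rot: [0.782, 0.623, 0.001, -0.0]
ft_force: [0.5, -1.9, 7.5]
grip_width: 0.624
grasp_force: 27.0
```

```bash
python3 - <<'E'
from h import *
state()
plan([(.39,.355,0.12,-12.7),(.43,-.05,.125,-8),(*pk(.1088,-.0345,.106),YAW)],step=.95)
E
```

```text
t 38.8 pos [0.391  0.3599 0.0071] yawY -12.9 tilt 0.11 F [ 0.5 -1.9  7.5] w 0.624 g 27.0 j [-0.86  0.37  0.03  1.93 -0.02  0.84 -1.04]
end row 5
end row 23
end row 34
T [[-0.04,0,-0.9],[-0.04,0,-0.9],[-0.04,0,-0.9],[-0.04,0,-0.9],[-0.04,0,-0.9],[-0.86,0.28,-0.01],[-0.86,0.28,-0.01],[-0.86,0.28,-0.01],[-0.86,0.27,-0.01],[-0.86,0.27,-0.01]] 
D [[0,0,-0.01],[0,0,-0.01],[0,0,-0.01],[0,0,-0.01],[0,0,-0.01],[0,0,-0.07],[0,0,-0.07],[0,0,-0.07],[0,0,-0.07],[0,0,-0.07]]
T [[-0.86,0.26,-0.01],[-0.87,0.26,-0.01],[-0.87,0.26,-0.01],[-0.87,0.25,-0.01],[-0.87,0.25,-0.01],[-0.87,0.25,-0.01],[-0.87,0.24,-0.01],[-0.87,0.24,-0.01],[-0.87,0.23,-0.01],[-0.87,0.23,-0.01]] 
D [[0,0,-0.07],[0,0,-0.07],[0,0,-0.07],[0,0,-0.07],[0,0,-0.07],[0,0,-0.07],[0,0,-0.07],[0,0,-0.07],[0,0,-0.07],[0,0,-0.07]]
T [[-0.88,0.23,-0.01],[-0.88,0.22,-0.01],[-0.88,0.22,-0.01],[-0.88,0.27,0.07],[-0.88,0.26,0.07],[-0.88,0.26,0.07],[-0.89,0.25,0.07],[-0.89,0.25,0.07],[-0.89,0.24,0.07],[-0.89,0.24,0.07]] 
D [[0,0,-0.07],[0,0,-0.07],[0,0,-0.07],[0,0,-0.08],[0,0,-0.08],[0,0,-0.08],[0,0,-0.08],[0,0,-0.08],[0,0,-0.08],[0,0,-0.08]]
T [[-0.89,0.23,0.07],[-0.89,0.23,0.07],[-0.89,0.22,0.07],[-0.9,0.22,0.07]] 
D [[0,0,-0.08],[0,0,-0.08],[0,0,-0.08],[0,0,-0.08]]
```

Call:
jog_arm(translation=[[0,0,-0.9],[-0.04,0,-0.9],[-0.04,0,-0.9],[-0.04,0,-0.9],[-0.04,0,-0.9],[-0.86,0.28,0],[-0.86,0.28,0],[-0.86,0.28,0],[-0.86,0.27,0],[-0.86,0.27,0]], dr=[[0,0,0],[0,0,0],[0,0,0],[0,0,0],[0,0,0],[0,0,-0.07],[0,0,-0.07],[0,0,-0.07],[0,0,-0.07],[0,0,-0.07]], jaw=[0.4,0.4,0.4,0.4,0.4,0.4,0.4,0.4,0.4,0.4])

```text
clock: 39.8
position: [0.4001, 0.2424, 0.1188]
ee_rot: [0.774, 0.633, 0.0, -0.0]
ft_force: [0.1, 0.3, -0.1]
grip_width: 0.621
grasp_force: 26.5
```

Call:
jog_arm(translation=[[-0.86,0.26,0],[-0.87,0.26,0],[-0.87,0.26,0],[-0.87,0.25,0],[-0.87,0.25,0],[-0.87,0.25,0],[-0.87,0.24,0],[-0.87,0.24,0],[-0.87,0.23,0],[-0.87,0.23,0]], dr=[[0,0,-0.07],[0,0,-0.07],[0,0,-0.07],[0,0,-0.07],[0,0,-0.07],[0,0,-0.07],[0,0,-0.07],[0,0,-0.07],[0,0,-0.07],[0,0,-0.07]], jaw=[0.4,0.4,0.4,0.4,0.4,0.4,0.4,0.4,0.4,0.4])

```text
clock: 40.8
position: [0.4224, 0.0176, 0.1188]
ee_rot: [0.759, 0.652, 0.001, 0.0]
ft_force: [-0.3, -1.1, -0.4]
grip_width: 0.622
grasp_force: 26.5
```

Call:
jog_arm(translation=[[-0.88,0.23,0],[-0.88,0.22,0],[-0.88,0.22,0],[-0.88,0.27,0.07],[-0.88,0.26,0.07],[-0.88,0.26,0.07],[-0.89,0.25,0.07],[-0.89,0.25,0.07],[-0.89,0.24,0.07],[-0.89,0.24,0.07]], dr=[[0,0,-0.07],[0,0,-0.07],[0,0,-0.07],[0,0,-0.08],[0,0,-0.08],[0,0,-0.08],[0,0,-0.08],[0,0,-0.08],[0,0,-0.08],[0,0,-0.08]], jaw=[0.4,0.4,0.4,0.4,0.4,0.4,0.4,0.4,0.4,0.4])

```text
clock: 41.8
position: [0.4548, -0.2093, 0.1064]
ee_rot: [0.741, 0.672, 0.0, 0.0]
ft_force: [0.7, 0.7, -0.3]
grip_width: 0.625
grasp_force: 26.5
```

Call:
jog_arm(translation=[[-0.89,0.23,0.07],[-0.89,0.23,0.07],[-0.89,0.22,0.07],[-0.9,0.22,0.07],[0,0,0],[0,0,0]], dr=[[0,0,-0.08],[0,0,-0.08],[0,0,-0.08],[0,0,-0.08],[0,0,0],[0,0,0]], jaw=[0.4,0.4,0.4,0.4,0.4,0.4])

```text
clock: 42.4
position: [0.4688, -0.2994, 0.0991]
ee_rot: [0.734, 0.68, 0.0, -0.0]
ft_force: [0.0, 0.4, -0.3]
grip_width: 0.617
grasp_force: 26.5
```

```bash
python3 - <<'E'
from h import *
state(); held(.008); placed()
E
```

```text
t 42.4 pos [ 0.4688 -0.2994  0.0991] yawY -4.4 tilt 0.02 F [ 0.   0.4 -0.3] w 0.617 g 26.5 j [-0.03  0.33  0.61  1.83 -0.22  1.05  0.59]
held? (0.5309, -0.3079, 0.0231, 0.0344, -4.3, [462.0, 291.0]) rel [ 0.1708 -0.0373]
held? (0.469, -0.2993, 0.0363, 0.0532, -4.3, [318.0, 283.0]) rel [ 0.1084 -0.0335]
held? (0.532, -0.2748, 0.0231, 0.0315, -4.4, [464.0, 224.0]) rel [ 0.1693 -0.0042]
tcp rel [ 0.1084 -0.0329]
placed (0.5614, -0.359, 0.0358, 0.0533, -4.3, [462.0, 291.0]) rel [ 0.2052 -0.0858]
placed (0.4657, -0.3446, 0.0554, 0.0825, -4.3, [318.0, 283.0]) rel [ 0.1086 -0.0789]
placed (0.5652, -0.308, 0.0352, 0.0532, -4.3, [469.0, 224.0]) rel [ 0.205  -0.0347]
```

Call:
jog_arm(translation=[[-0.04,0.03,0.6],[0,0,0.6],[0,0,0.6],[0,0,0.5],[0,0,0.32],[0,0,0.2],[0,0,0.1],[0,0,0]], dr=[[0,0,0],[0,0,0],[0,0,0],[0,0,0],[0,0,0],[0,0,0],[0,0,0],[0,0,0]], jaw=[0.4,0.4,0.4,0.4,0.4,0.4,0.4,0.4])

```text
clock: 43.3
position: [0.4696, -0.3005, 0.026]
ee_rot: [0.733, 0.68, 0.0, 0.0]
ft_force: [-0.3, -0.0, 0.2]
grip_width: 0.617
grasp_force: 26.5
```

```bash
python3 - <<'E'
from h import *
state(); print(rel(manip.get_obs()["position"]))
E
```

```text
t 43.3 pos [ 0.4696 -0.3005  0.026 ] yawY -4.3 tilt 0.0 F [-0.3 -0.   0.2] w 0.617 g 26.5 j [ 0.01  0.44  0.57  1.87 -0.3   0.91  0.65]
[ 0.1092 -0.0346]
```

Call:
jog_arm(translation=[[0,0,0],[0,0,0],[0,0,0],[0,0,0],[0,0,-0.3],[0,0,-0.7],[0,0,-0.9],[0,0,-0.9],[0,0,-0.9],[0,0,-0.9]], dr=[[0,0,0],[0,0,0],[0,0,0],[0,0,0],[0,0,0],[0,0,0],[0,0,0],[0,0,0],[0,0,0],[0,0,0]], jaw=[0.4,0.77,0.77,0.77,0.77,0.77,0.77,0.77,0.77,0.77])

```text
clock: 44.3
position: [0.4695, -0.3005, 0.1426]
ee_rot: [0.733, 0.68, 0.0, 0.0]
ft_force: [0.1, -0.4, -0.5]
grip_width: 0.765
grasp_force: 0.0
```

Call:
jog_arm(translation=[[0.4,-0.55,-0.75],[0.4,-0.55,-0.75],[0.4,-0.55,-0.75],[0.4,-0.55,-0.75],[0,0,0],[0,0,0]], dr=[[0,0,0],[0,0,0],[0,0,0],[0,0,0],[0,0,0],[0,0,0]], jaw=[0.33,0.33,0.33,0.33,0.33,0.33])

```text
clock: 44.9
position: [0.4181, -0.2564, 0.2165]
ee_rot: [0.733, 0.68, 0.001, 0.001]
ft_force: [-0.0, -0.8, -0.1]
grip_width: 0.33
grasp_force: 0.0
```

```bash
python3 - <<'E'
from h import *
state(); c=placed()
c,y,b=items("wrist",draw="pics/w7.png")
for q in blobs(c,b,.042,(0,0,640,400),200): print(q,rel(q))
hsv=cv2.cvtColor(c["color"],cv2.COLOR_RGB2HSV); t=optics.camera("top"); cv2.imwrite("pics/top2.png",t["color"][:,:,::-1])
E
```

```text
t 44.9 pos [ 0.4181 -0.2564  0.2165] yawY -4.3 tilt 0.11 F [-0.  -0.8 -0.1] w 0.33 g 0.0 j [-0.16  0.02  0.63  1.86 -0.02  1.26  0.4 ]
placed (0.5613, -0.359, 0.0349, 0.0532, -4.3, [463.0, 261.0]) rel [ 0.2051 -0.0858]
placed (0.4665, -0.3018, 0.0354, 0.0534, -5.5, [369.0, 216.0]) rel [ 0.1061 -0.0362]
placed (0.565, -0.308, 0.0361, 0.0531, -4.5, [469.0, 215.0]) rel [ 0.2048 -0.0347]
(0.4762, -0.2121, 0.0411, 0.0779, 85.8, [378.0, 121.0]) [0.1088 0.054 ]
```

View pics/w7.png

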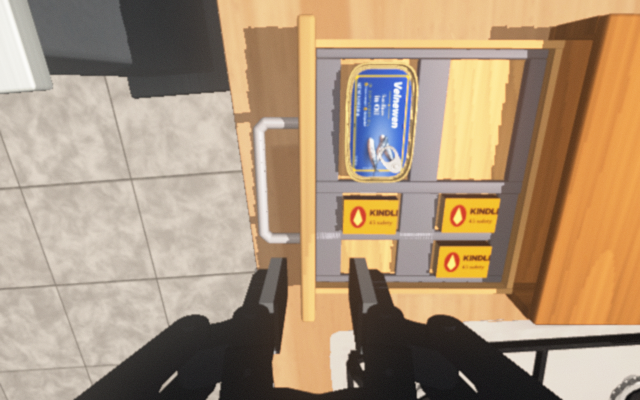

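View pics/top2.png

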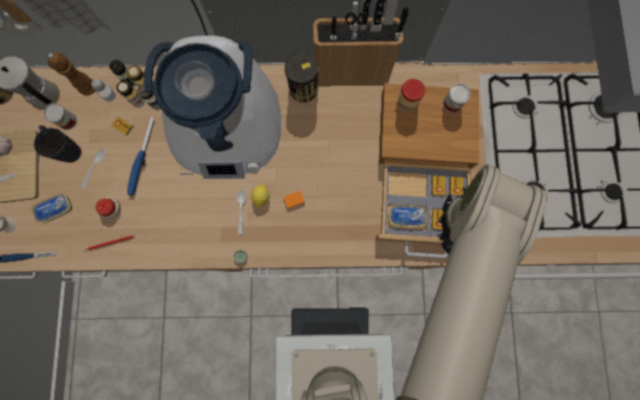

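The drawer view shows tin (378,121) and boxes (369,216), (469,215), (463,261), all seated. The top view shows the lemon, spoon, candle and orange box unmoved and no targets left to the right of the lighter. Closing the drawer now.

```bash
python3 - <<'E'
from h import *
plan([(.3635,-.2575,.13,YAW),(.3635,-.2575,.028,YAW)])
E
```

```text
end row 5
end row 10
T [[-0.04,-0.43,0.68],[-0.04,-0.43,0.68],[-0.04,-0.43,0.68],[-0.04,-0.43,0.68],[-0.04,-0.43,0.68],[0,0,0.82],[0,0,0.82],[0,0,0.82],[0,0,0.82],[0,0,0.82]] 
D [[0,0,0.01],[0,0,0.01],[0,0,0.01],[0,0,0.01],[0,0,0.01],[0,0,0],[0,0,0],[0,0,0],[0,0,0],[0,0,0]]
```

Call:
jog_arm(translation=[[-0.04,-0.43,0.68],[-0.04,-0.43,0.68],[-0.04,-0.43,0.68],[-0.04,-0.43,0.68],[-0.04,-0.43,0.68],[0,0,0.82],[0,0,0.82],[0,0,0.82],[0,0,0.82],[0,0,0.82]], dr=[[0,0,0],[0,0,0],[0,0,0],[0,0,0],[0,0,0],[0,0,0],[0,0,0],[0,0,0],[0,0,0],[0,0,0]], jaw=[0.33,0.33,0.33,0.33,0.33,0.33,0.33,0.33,0.33,0.33], squeeze=50)

```text
clock: 46.05
position: [0.3634, -0.2577, 0.027]
ee_rot: [0.733, 0.68, -0.001, -0.0]
ft_force: [0.3, 0.3, 1.0]
grip_width: 0.328
grasp_force: 0.0
```

Call:
jog_arm(translation=[[0,0,0],[0,0,0],[0,0,0],[0,0,0],[0,0,0]], dr=[[0,0,0],[0,0,0],[0,0,0],[0,0,0],[0,0,0]], jaw=[0,0,0,0,0])

```text
clock: 46.55
position: [0.3648, -0.2575, 0.028]
ee_rot: [0.733, 0.68, -0.0, 0.001]
ft_force: [14.3, -4.4, -33.1]
grip_width: 0.094
grasp_force: 48.1
```

Call:
jog_arm(translation=[[0,0.2,0],[0,0.4,0],[0,0.5,0],[0,0.5,0],[0,0.5,0],[0,0.5,0],[0,0.5,0],[0,0.5,0],[0,0.5,0],[0,0.5,0]], dr=[[0,0,0],[0,0,0],[0,0,0],[0,0,0],[0,0,0],[0,0,0],[0,0,0],[0,0,0],[0,0,0],[0,0,0]], jaw=[0,0,0,0,0,0,0,0,0,0])

```text
clock: 47.55
position: [0.4791, -0.2665, 0.0279]
ee_rot: [0.733, 0.68, -0.001, -0.0]
ft_force: [-2.8, -4.4, -14.7]
grip_width: 0.098
grasp_force: 50.0
```

Call:
jog_arm(translation=[[0,0.5,0],[0,0.5,0],[0,0.5,0],[0,0.5,0],[0,0.5,0],[0,0.4,0],[0,0.3,0],[0,0.2,0],[0,0,0]], dr=[[0,0,0],[0,0,0],[0,0,0],[0,0,0],[0,0,0],[0,0,0],[0,0,0],[0,0,0],[0,0,0]], jaw=[0,0,0,0,0,0,0,0,0])

```text
clock: 48.45
position: [0.5648, -0.2733, 0.0279]
ee_rot: [0.733, 0.68, -0.0, 0.001]
ft_force: [2.0, -6.2, -15.5]
grip_width: 0.097
grasp_force: 49.9
```

```bash
python3 - <<'E'
from h import *
state(); print(rel(manip.get_obs()["position"]))
E
```

```text
t 48.45 pos [ 0.5648 -0.2733  0.0279] yawY -4.3 tilt 0.1 F [  2.   -6.2 -15.5] w 0.097 g 49.9 j [-0.04  0.57  0.55  1.68 -0.34  0.98  0.55]
[ 2.019e-01 -1.000e-04]
```

Call:
jog_arm(translation=[[0,0.2,0],[0,0.15,0],[0,0.12,0],[0,0.08,0],[0,0.08,0],[0,0.04,0],[0,0,0],[0,0,0]], dr=[[0,0,0],[0,0,0],[0,0,0],[0,0,0],[0,0,0],[0,0,0],[0,0,0],[0,0,0]], jaw=[0,0,0,0,0,0,0,0])

```text
clock: 49.25
position: [0.5793, -0.2744, 0.0279]
ee_rot: [0.733, 0.68, -0.001, -0.001]
ft_force: [-7.0, -2.7, -7.4]
grip_width: 0.095
grasp_force: 50.8
```

Call:
jog_arm(translation=[[0,0.08,0],[0,0.08,0],[0,0,0],[0,0,0]], dr=[[0,0,0],[0,0,0],[0,0,0],[0,0,0]], jaw=[0,0,0,0])

```text
clock: 49.65
position: [0.5794, -0.2744, 0.0277]
ee_rot: [0.734, 0.679, -0.003, -0.005]
ft_force: [-26.7, 3.6, 8.2]
grip_width: 0.09
grasp_force: 52.7
```

Hard against home. I'll ease off, release and lift clear.

Call:
jog_arm(translation=[[0,-0.14,0],[0,0,0],[0,0,0],[0,0,0],[0,0,-0.5],[0,0,-0.8],[0,0,-0.8],[0,0,-0.8],[0,0,-0.8],[0,-0.3,-0.8]], dr=[[0,0,0],[0,0,0],[0,0,0],[0,0,0],[0,0,0],[0,0,0],[0,0,0],[0,0,0],[0,0,0],[0,0,0]], jaw=[0,0.33,0.33,0.33,0.33,0.33,0.33,0.33,0.33,0.33])

```text
clock: 50.65
position: [0.5741, -0.2728, 0.1432]
ee_rot: [0.733, 0.68, 0.001, 0.001]
ft_force: [-0.3, 0.4, 0.5]
grip_width: 0.328
grasp_force: 0.0
```

Call:
jog_arm(translation=[[0,-0.5,-0.5],[0,-0.5,-0.5],[0,-0.3,-0.3],[0,0,0],[0,0,0]], dr=[[0,0,0],[0,0,0],[0,0,0],[0,0,0],[0,0,0]], jaw=[0.33,0.33,0.33,0.33,0.33])

```text
clock: 51.15
position: [0.5411, -0.2704, 0.1737]
ee_rot: [0.733, 0.68, 0.0, 0.0]
ft_force: [-0.1, 0.1, -0.4]
grip_width: 0.334
grasp_force: 0.0
```

```bash
python3 - <<'E'
from h import *
state(); c=optics.camera("wrist"); cv2.imwrite("pics/w8.png",c["color"][:,:,::-1])
E
```

```text
t 51.15 pos [ 0.5411 -0.2704  0.1737] yawY -4.3 tilt 0.05 F [-0.1  0.1 -0.4] w 0.334 g 0.0 j [-0.11  0.36  0.63  1.62 -0.22  1.23  0.49]
```

View pics/w8.png

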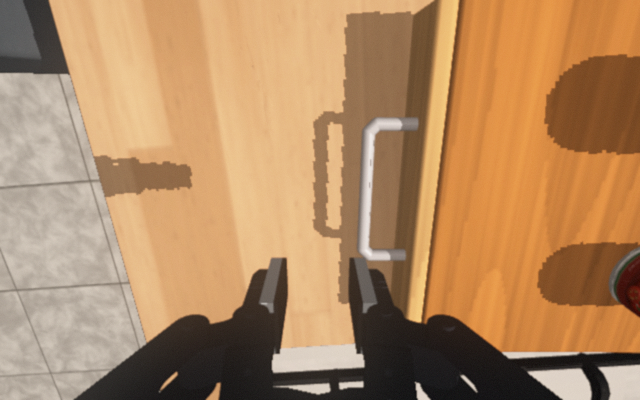

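The panel at u≈435 is flush against the cabinet front, so the drawer is home, and the gripper is clear. Handing in.

```bash
python3 -c "
from workcell import manip
print(manip.hand_in())"
```

```text
the job is handed in; nothing more can be done
None
```

I handed the job in at about 51 s on the robot clock: the one tin and three matchboxes right of the lighter are each in a pocket of their own shape, the drawer is pushed fully home, and I touched nothing else; the hand-in returned no verdict.

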